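# Line up the china street by height

## Task

Set the four loose china houses out on the street board, one in the middle of each slate plot, so that their roofs climb step by step towards the clock tower: the lowest house farthest from the tower, the tallest next to it. Each house stands upright and square on its plot with its door to the cobbled street, set down gently, not dropped. Leave the little windmill where it is.

Things in the scene. Friction and masses are not known exactly. Their poses are not given: they have to be found in the camera images.
- red_house: Loose china red house with stepped gables edged in white and a red roof; the lowest of the four. 78 mm high; plain walls 55 mm high, 45 mm deep (x), 55 mm wide (y): grip them front and back. Origin: centre of its underside, z up, x out of its front, the only side with a door. Starts upright on the counter, front within 45 degrees of world +x (away from the robot). About 130 g.
- green_house: Loose china green house with a green roof and two brown chimneys; the second lowest. 103 mm high; plain walls 77 mm high, 45 mm deep (x), 55 mm wide (y): grip them front and back. Origin: centre of its underside, z up, x out of its front, the only side with a door. Starts upright on the counter, front within 45 degrees of world +x (away from the robot). About 170 g.
- blue_house: Loose china blue house with a flat-topped blue roof and white dormers; the second tallest. 128 mm high; plain walls 100 mm high, 45 mm deep (x), 55 mm wide (y): grip them front and back. Origin: centre of its underside, z up, x out of its front, the only side with a door. Starts upright on the counter, front within 45 degrees of world +x (away from the robot). About 210 g.
- pink_house: Loose china pink house with a pointed gable and a white ridge; the tallest of the four. 153 mm high; plain walls 130 mm high, 45 mm deep (x), 55 mm wide (y): grip them front and back. Origin: centre of its underside, z up, x out of its front, the only side with a door. Starts upright on the counter, front within 45 degrees of world +x (away from the robot). About 250 g.
- plot_a: Dark slate tile, first from the robot's left (+y), of four fixed in a straight row 90 mm apart on the street board (130 x 580 mm, 12 mm thick). 70 mm deep (x), 76 wide (y), 3 thick. Origin: centre of its underside; a house stands 3 mm above it. x points to the cobbled street and pale kerb along the board's far edge, y along the row to the robot's left.
- plot_b: Dark slate tile, second from the robot's left, of four fixed in a straight row 90 mm apart on the street board (130 x 580 mm, 12 mm thick). 70 mm deep (x), 76 wide (y), 3 thick. Origin: centre of its underside; a house stands 3 mm above it. x points to the cobbled street and pale kerb along the board's far edge, y along the row to the robot's left.
- plot_c: Dark slate tile, third from the robot's left, of four fixed in a straight row 90 mm apart on the street board (130 x 580 mm, 12 mm thick). 70 mm deep (x), 76 wide (y), 3 thick. Origin: centre of its underside; a house stands 3 mm above it. x points to the cobbled street and pale kerb along the board's far edge, y along the row to the robot's left.
- plot_d: Dark slate tile, last, at the robot's right (-y), of four fixed in a straight row 90 mm apart on the street board (130 x 580 mm, 12 mm thick). 70 mm deep (x), 76 wide (y), 3 thick. Origin: centre of its underside; a house stands 3 mm above it. x points to the cobbled street and pale kerb along the board's far edge, y along the row to the robot's left.
- clock_tower: Cream clock tower with a green pointed roof, fixed on the board 100 mm beyond an end plot: at some starts at the robot's left (+y) end, at others at its right (-y); a low hedged garden with a round tree (46 mm high) is at the other end. Foot 46 mm square, 178 mm high. Origin: centre of its underside, on the board's top, 12 mm above the counter.
- windmill: White china windmill with a brown cap and cream sails, loose on the counter among the houses; not to be moved. Foot 53 mm across, 110 mm high, sails 75 mm tip to tip at its front (+x). Origin: centre of its underside. Unlisted bystanders near it: fir trees up to 75 mm high, gift boxes, a ticket pad, a bit of fence, a brush.

How it is judged:
By the outcome, as a careful person would: the job done as asked, in the order asked, and still so for the second after the job is handed in, with the robot touching nothing.
It also fails if it takes over 115 s, if anything falls off the work surface, if the arm or the gripper's body presses on something with over 40 N, if the wrist force passes 120 N, or if a joint passes its speed limit or range.

## Robot

A 7-joint arm with a two-finger parallel gripper is mounted at the origin on the work surface. World frame = base frame: x ahead of the robot, y to its left, z up, the work surface at z = 0. Lengths are in m, angles in rad, forces in N, time in s.
With the tool pointing down it reaches from about 0.4 to 0.85 m from the base axis. Payload 6.9 kg.
Tool frame: the origin (TCP) lies at the very end of the fingers, on their centre line; the grasp point (between the pads) lies 19 mm behind it; z points along the fingers, y is the line along which they close (so a half turn about z gives the same grasp; the last joint's range is limited). The gripper opens to 85 mm and grips with 20 to 120 N. Pads are 22 mm wide; open, the fingers measure 114 mm over their backs; the gripper's body (76 mm by 85 mm) begins 54 mm behind the grasp point. The pads swing forward as they close: fully open they stand 13 mm farther back than shut.
Start: joints at [-1.143, 0.507, -0.238, 1.5, 0.126, 1.149, -0.155], TCP at [0.198, 0.593, 0.2] pointing down, gripper open.
Joint ranges: [-3.08, 3.08], [-0.24, 2.05], [-1.43, 1.35], [0, 2.5], [-1.52, 4.66], [0.17, 1.96], [-2.89, 2.89]. Speed limits (rad/s): [2.39, 2.39, 3.14, 3.14, 3.14, 3.14, 3.14].

## Interface

Orientations are given as [roll, pitch, yaw] about the fixed x, y, z axes, in that order (R = Rz(yaw) Ry(pitch) Rx(roll)).
In Python, from rig import ctrl gives the robot as it stands.
- The arm moves only by the tool play_rows, never from a script. Its argument "motion" is a list of rows, each an object of numbers: "tx", "ty", "tz": the shift along the tool's x, y, z in cm; "yaw": the turn about the tool's z in degrees; "hand": the finger opening in cm, from 0 to 8.54. In form: [{"tx": .., "ty": .., "tz": .., "yaw": .., "hand": ..}, ...]. A call has 1 to 20 rows; each row shifts and turns the commanded pose from where the row before left it, along the tool's axes as they then stand; what a row does not reach is not made up. A row lasts 1/12 s, in which the tool goes at most 41.7 mm and 7.16 degrees, less where a joint would pass 70% of its speed; a pose out of reach is approached as far as the arm can. A call with a gripper value outside its range is refused whole. The fingers move at their own pace and stop on an object; "force" is the grip in N (left out, the last holds). Time passes only in rows, so rows that do not move let the fingers close. It gives the time, the measured TCP pose, the force, the opening and the grip force at its end, in the units of the state.
- ctrl.get_obs(): the state, without advancing time (a new reading comes with each control period).
- ctrl.capture(name): name is "scene" or "top"; returns the picture (384x512x3 uint8, red, green, blue); there is no depth.
- ctrl.get_calibration(name): a dict with "fx", "fy", "cx", "cy" (pixels), "R" (3x3) and "t" (3): a world point X has camera coordinates R X + t. Camera axes: x right, y down, z forward; pixel columns grow to the right and rows downward; lengths in m; the calibration is good to about 2 mm. A picture is of the moment at which its call begins. get_calibration takes no time and is no camera call.
- ctrl.sign_off(): hands the job in; it is judged then, once.
Trained networks look in the newest picture that a camera, given by its name, has taken for a name from the list of things; names that differ only in an ending like _2 or _b are one class to them, and where a whole thing is asked for, a point or a joint stands for the part that bears it (a point fixed in the world has none). Each returns a list of dicts, best first, with "conf" (0 to 1); they miss things now and then, are a little off and sometimes report something else, mostly with a low value. They report only what shows in the picture. A call takes as long as a camera call.
- ctrl.recognise(camera, target): "box" ([left, top, width, height] in pixels, round what is visible of it).
- ctrl.place_of(camera, target): "location" ([column, row] in pixels: a listed point, or the origin of a listed thing).
The state is a dict: "t": time; "joint_pos": joint angles; "joint_vel": joint speeds; "effort": joint torques, N m; "eef_pos": TCP position; "ee_rot": TCP orientation; "wrist_force": force on the tool from outside, world axes, zero at the start; "ft_torque": the same for the moment, N m; "grip_width": finger opening in m; "grip_force": force on a finger pad.
Only numpy, scipy, OpenCV 4.12 (cv2) and the standard library are available. Lean on these libraries where they do the work, as an engineer would, in place of code of your own. Each camera call takes 0.05 s, during which the arm holds its last target. There are 200 camera calls.

## Working session

There is one attempt and no reset: what is moved stays moved. The work goes in short steps, Python scripts to look and compute and a tool call to move; the robot and the scene stay as the last step left them, time stands still between calls to the robot, and variables do not carry over. Pictures are saved under pics/ and viewed, at most 14 in all, crops included, and the job is handed in when it is done.

Besides the shell and the picture viewer there is one more tool, called after "Emit:" by a JSON object that holds its "name" and its "arguments", one argument or row to a line. play_rows: Moves the arm, as the interface text tells. Its arguments: {"type":"object","properties":{"motion":{"type":"array","items":{"type":"object","properties":{"tx":{"type":"number"},"ty":{"type":"number"},"tz":{"type":"number"},"yaw":{"type":"number"},"hand":{"type":"number"}}}},"force":{"type":"number"}},"required":["motion"]}

```bash
mkdir -p pics; ls; python3 - <<'E'
from rig import ctrl
import cv2
for n in ("scene","top"):
    im=ctrl.capture(n); cv2.imwrite(f"pics/{n}0.png",cv2.resize(im[:,:,::-1],None,fx=1.5,fy=1.5))
    c=ctrl.get_calibration(n); print(n,{k:__import__('numpy').round(v,3).tolist() for k,v in c.items()})
    for t in ["red_house","green_house","blue_house","pink_house","plot_a","clock_tower","windmill"]:
        print(t,[(round(d["conf"],2),[round(x) for x in d["location"]]) for d in ctrl.place_of(n,t)[:5]],[(round(d["conf"],2),[round(x) for x in d["box"]]) for d in ctrl.recognise(n,t)[:5]])
print(ctrl.get_obs())
E
```

```text
pics
scene {'fx': 396.526, 'fy': 396.526, 'cx': 257.792, 'cy': 193.87, 'R': [[-0.731, 0.682, 0.017], [0.402, 0.45, -0.798], [-0.552, -0.576, -0.603]], 't': [0.409, -0.186, 1.389]}
red_house [(0.52, [178, 142])] [(0.45, [166, 120, 14, 16])]
green_house [(0.56, [357, 243])] [(0.81, [340, 204, 32, 49])]
blue_house [(0.87, [410, 301]), (0.59, [266, 251])] [(0.57, [393, 252, 46, 61])]
pink_house [(0.74, [219, 154])] [(0.57, [208, 110, 17, 52])]
plot_a [(0.94, [242, 232]), (0.63, [220, 215]), (0.6, [263, 251]), (0.56, [201, 198])] [(0.91, [245, 238, 38, 32]), (0.91, [184, 186, 34, 16]), (0.83, [204, 203, 34, 21]), (0.61, [223, 221, 37, 23])]
clock_tower [(0.66, [243, 232]), (0.62, [184, 181])] [(0.59, [167, 124, 24, 60])]
windmill [(0.78, [264, 178])] [(0.88, [251, 148, 23, 35])]
top {'fx': 442.194, 'fy': 442.194, 'cx': 252.649, 'cy': 191.119, 'R': [[-0.022, -1.0, 0.021], [-0.997, 0.02, -0.075], [0.075, -0.022, -0.997]], 't': [0.0, 0.553, 1.325]}
red_house [(0.94, [394, 198])] [(0.7, [386, 185, 26, 22])]
green_house [(0.91, [170, 218]), (0.62, [393, 196])] [(0.56, [152, 211, 26, 18])]
blue
[... 463 characters left out ...]

{'t': 1.5, 'joint_pos': array([-1.14347741,  0.50750513, -0.23762603,  1.50020894,  0.12570386,
        1.14890938, -0.15480023]), 'joint_vel': array([ 0.00077326, -0.00055024, -0.00033677,  0.0005453 ,  0.00092269,
       -0.00054338, -0.00021326]), 'effort': array([ 5.89419415e-04, -6.20384932e+01, -2.18478799e+00, -2.49946135e+01,
        1.37933856e-02,  2.50187237e-03,  2.47605089e-05]), 'eef_pos': array([0.19768809, 0.59289033, 0.20016959]), 'ee_rot': array([-3.14154193e+00, -1.70008354e-05,  2.81977512e+00]), 'wrist_force': array([-0.26761798, -0.7720795 , -0.00584311]), 'ft_torque': array([ 0.00076664, -0.0289305 , -0.00128236]), 'grip_force': 0.0, 'grip_width': 0.08530221187869332}
```

View pics/scene0.png

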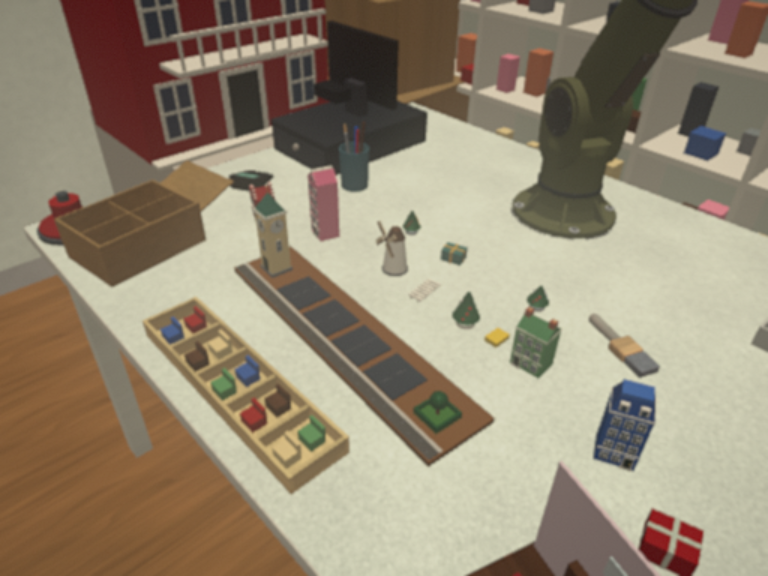

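View pics/top0.png

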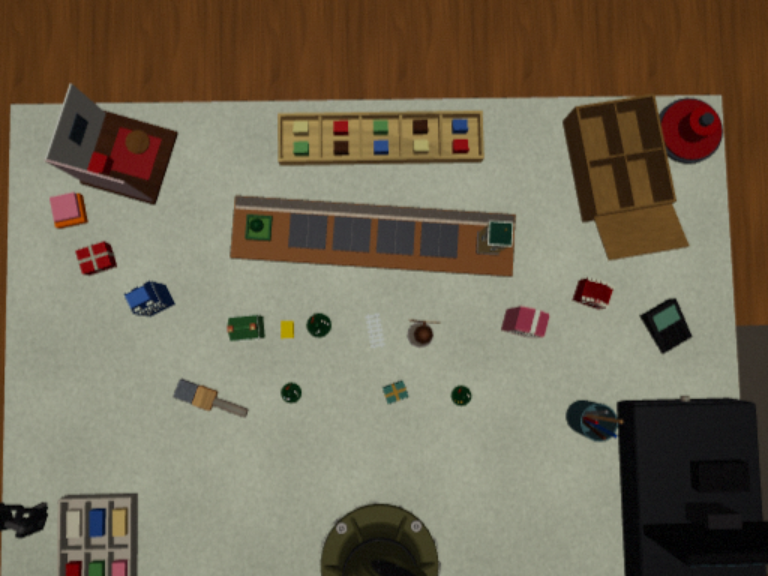

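The tower is at the right (-y) end, at about (498,232) in the top view. That makes it red→a, green→b, blue→c and pink→d. Top-view positions: red (594,292), pink (525,321), green (245,327), blue (148,298). The windmill at (422,333) sits near the direct route. Next I'll make close crops and fit poses.

```bash
cat > h.py <<'E'
import numpy as np, cv2
from rig import ctrl
CAL={n:ctrl.get_calibration(n) for n in("scene","top")}
def proj(n,X):
    c=CAL[n]; p=np.atleast_2d(X)@np.array(c["R"]).T+np.array(c["t"])
    return np.c_[c["fx"]*p[:,0]/p[:,2]+c["cx"], c["fy"]*p[:,1]/p[:,2]+c["cy"]]
def ray(n,uv,z):
    c=CAL[n]; R=np.array(c["R"]); C=-R.T@np.array(c["t"])
    d=R.T@np.array([(uv[0]-c["cx"])/c["fx"],(uv[1]-c["cy"])/c["fy"],1]); return C+d*(z-C[2])/d[2]
E
python3 - <<'E'
from h import *
im={n:ctrl.capture(n) for n in CAL}
np.savez("im0.npz",**im)
for k,uv,z in [("red",(394,198),0),("green",(170,218),0),("blue",(106,203),0),("pink",(345,213),0),("tower",(326,159),.012),("mill",(282,224),0)]: print(k,ray("top",uv,z).round(3))
for uv in[(242,232),(220,215),(263,251),(201,198)]: print("plot scene",ray("scene",uv,.012).round(3))
for k,uv in [("red",(178,142)),("green",(357,243)),("blue",(410,301)),("pink",(219,154)),("mill",(264,178)),("tower",(184,181))]: print(k,ray("scene",uv,.0).round(3))
def crop(n,c,r): 
    x,y=map(int,c); return cv2.resize(im[n][max(0,y-r):y+r,max(0,x-r):x+r,::-1],(195,195),interpolation=cv2.INTER_CUBIC)
T=[crop("top",c,30) for c in[(394,198),(165,218),(102,200),(348,213)]]
S=[crop("scene",c,36) for c in[(178,132),(357,228),(416,282),(216,136)]]
W=cv2.resize(im["top"][125:190,145:352,::-1],(780,200),interpolation=cv2.INTER_CUBIC)
cv2.imwrite("pics/c1.png",np.vstack([np.hstack(T),np.hstack(S),W]))
E
```

```text
red [ 0.524 -0.45   0.   ]
green [0.477 0.243 0.   ]
blue [0.527 0.438 0.   ]
pink [ 0.48  -0.296  0.   ]
tower [ 0.648 -0.24   0.012]
mill [ 0.451 -0.1    0.   ]
plot scene [0.663 0.053 0.012]
plot scene [ 0.663 -0.034  0.012]
plot scene [0.67  0.136 0.012]
plot scene [ 0.656 -0.126  0.012]
red [ 0.519 -0.444  0.   ]
green [0.47  0.263 0.   ]
blue [0.532 0.443 0.   ]
pink [ 0.463 -0.29   0.   ]
mill [ 0.448 -0.092  0.   ]
tower [ 0.636 -0.239  0.   ]
```

View pics/c1.png

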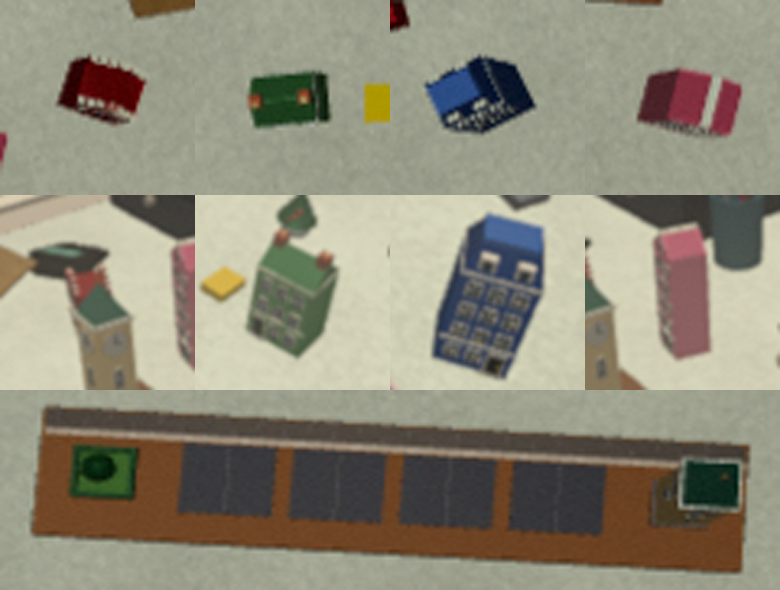

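```bash
cat > fit.py <<'E'
from h import *
from scipy.optimize import differential_evolution
S=6
def up(im): return cv2.resize(im,None,fx=S,fy=S,interpolation=cv2.INTER_CUBIC)
def upx(p): return (p+.5)*S-.5
def fg(im):
    lab=cv2.cvtColor(up(im),cv2.COLOR_RGB2LAB).astype(float); bg=lab.reshape(-1,3)
    return lab
def comp(im,seed,n,thr=28):
    lab=cv2.cvtColor(up(im),cv2.COLOR_RGB2LAB).astype(np.float32)
    x,y=(upx(np.array(seed,float))).astype(int); r=45*S
    x0,y0=max(0,x-r),max(0,y-r); sub=lab[y0:y+r,x0:x+r]
    bg=np.median(sub.reshape(-1,3),0); m=(np.linalg.norm(sub-bg,axis=2)>thr).astype(np.uint8)
    m=cv2.morphologyEx(m,cv2.MORPH_CLOSE,np.ones((13,13)))
    k,l=cv2.connectedComponents(m); m=(l==l[y-y0,x-x0]).astype(np.uint8)
    return m,(x0,y0)
def house(p,w,h):
    x,y,a,rx,ry=p; P=[[sx*.0225,sy*.0275,z] for sx in(-1,1) for sy in(-1,1) for z in(0,w)]+[[sx*rx,sy*ry,h] for sx in(-1,1) for sy in(-1,1)]
    P=np.array(P); c,s=np.cos(a),np.sin(a); return np.c_[c*P[:,0]-s*P[:,1]+x,s*P[:,0]+c*P[:,1]+y,P[:,2]]
def fill(shape,off,pts):
    m=np.zeros(shape,np.uint8); cv2.fillConvexPoly(m,cv2.convexHull(np.round((upx(pts)-off)*8).astype(np.int32)),1,shift=3); return m
def fit(masks,w,h,x0,y0,yaw=None,span=.03):
    def cost(p): return sum((fill(m.shape,o,proj(n,house(p,w,h)))!=m).sum()/m.sum() for n,(m,o) in masks.items())
    yb=(-.8,.8) if yaw is None else (yaw-.2,yaw+.2)
    r=differential_evolution(cost,[(x0-span,x0+span),(y0-span,y0+span),yb,(0,.0225),(0,.0275)],seed=0,maxiter=120,popsize=12,tol=1e-6)
    return r.x,r.fun
E
python3 - <<'E'
from fit import *
im=np.load("im0.npz")
H=dict(red=(.055,.078,.524,-.45,(396,196),None),green=(.077,.103,.475,.25,(163,218),(356,228)),blue=(.1,.128,.528,.44,(98,199),(416,282)),pink=(.13,.153,.475,-.293,(350,213),(215,136)))
for k,(w,h,x,y,t,s) in H.items():
    M={"top":comp(im["top"],t,"top")}
    if s: M["scene"]=comp(im["scene"],s,"scene")
    for sel in [M]+([{q:M[q]} for q in M] if s else []):
        p,f=fit(sel,w,h,x,y); print(k,list(sel),p[:2].round(4),np.degrees(p[2]).round(1),p[3:].round(3),round(f,3))
# plots
lab=cv2.cvtColor(up(im["top"]),cv2.COLOR_RGB2LAB).astype(float)
tx,ty=(upx(np.array([222,160.]))).astype(int); c=np.median(lab[ty-15:ty+15,tx-15:tx+15].reshape(-1,3),0)
m=(np.linalg.norm(lab-c,axis=2)<22).astype(np.uint8); o=(185*S,135*S); m=m[135*S:180*S,185*S:312*S]
m=cv2.morphologyEx(m,cv2.MORPH_CLOSE,np.ones((9,9)))
def cost(p):
    q=np.zeros_like(m); c,s=np.cos(p[2]),np.sin(p[2])
    for i in range(4):
        P=np.array([[a*.035,b*.038+(1.5-i)*.09] for a in(-1,1) for b in(-1,1)]); X=np.c_[c*P[:,0]-s*P[:,1]+p[0],s*P[:,0]+c*P[:,1]+p[1],np.full(4,.015)]
        q|=fill(m.shape,o,proj("top",X))
    # ignore kerb rows far from the tiles
    k=cv2.dilate(q,np.ones((5,5))); return ((q!=m)&(k>0)).sum()/q.sum()
r=differential_evolution(cost,[(.62,.69),(-.04,.05),(-.3,.3)],seed=0,maxiter=100,tol=1e-6)
p=r.x;c,s=np.cos(p[2]),np.sin(p[2]);print("row",p.round(4),np.degrees(p[2]),r.fun)
for i in range(4): d=(1.5-i)*.09; print("abcd"[i],(p[0]-s*d).round(4),(p[1]+c*d).round(4))
E
```

```text
red ['top'] [ 0.5297 -0.4417] -21.3 [0.014 0.022] 0.038
green ['top', 'scene'] [0.4753 0.2551] 5.3 [0.003 0.025] 0.246
green ['top'] [0.4756 0.253 ] 4.8 [0.006 0.027] 0.027
green ['scene'] [0.4747 0.2556] 2.4 [0.006 0.026] 0.182
blue ['top', 'scene'] [0.5352 0.4424] 26.1 [0.014 0.019] 0.078
blue ['top'] [0.5354 0.4401] 26.7 [0.017 0.021] 0.032
blue ['scene'] [0.5349 0.4426] 27.4 [0.013 0.021] 0.015
pink ['top', 'scene'] [ 0.4743 -0.2912] -17.3 [0.021 0.024] 1.006
pink ['top'] [ 0.4744 -0.2911] -17.5 [0.021 0.024] 0.118
pink ['scene'] [ 0.505 -0.263] 14.4 [0.022 0.027] 0.853
row [ 6.594e-01 -3.000e-04 -8.440e-02] -4.835339368818038 0.03573224734124112
a 0.6707 0.1343
b 0.6631 0.0446
c 0.6556 -0.0451
d 0.648 -0.1348
```

```bash
cat > go.py <<'E'
# python3 go.py yaw0 x0 y0 z0  x y z [...]: tool-axis shifts in cm at fixed yaw; yaw0 = 'c' takes the present pose
import sys,numpy as np
from rig import ctrl
o=ctrl.get_obs(); yaw=np.degrees(o["ee_rot"][2]); p=o["eef_pos"]
print("now",p.round(4),"yaw",yaw.round(2),"t",round(o["t"],2),"w",round(o["grip_width"],4),"F",o["wrist_force"].round(1))
if len(sys.argv)>1:
    Y=float(sys.argv[1]); print("turn tool yaw by",round(-((Y-yaw+180)%360-180),2)); a=np.radians(Y)
    for i in range(2,len(sys.argv),3):
        q=np.array(list(map(float,sys.argv[i:i+3]))); d=(q-p)*100
        print(q,"tx %.2f ty %.2f tz %.2f  |%.1f|"%(d[0]*np.cos(a)+d[1]*np.sin(a),d[0]*np.sin(a)-d[1]*np.cos(a),-d[2],np.linalg.norm(d))); p=q
E
python3 go.py 69 .55 .15 .22 .530 -.442 .22 .530 -.442 .017
python3 - <<'E'
from fit import *
im=np.load("im0.npz")
import fit as F
for thr in(14,20,28):
    for n,s in(("top",(350,213)),("scene",(215,136))):
        m,o=comp(im[n],s,n,thr); k=cv2.boundingRect(m); print(thr,n,[round(v/S,1) for v in(k[0]+o[0],k[1]+o[1],k[2],k[3])],m.sum()/S/S)
m,o=comp(im["top"],(350,213),"top",18); h=cv2.convexHull(cv2.findNonZero(m)); m2=m*0; cv2.fillConvexPoly(m2,h,1)
p,f=fit({"top":(m2,o)},.13,.153,.475,-.29); print(p.round(4),np.degrees(p[2]),f)
E
```

```text
now [0.1977 0.5929 0.2002] yaw 161.56 t 1.6 w 0.0854 F [ 0.6 -0.1 -0.7]
turn tool yaw by 92.56
[0.55 0.15 0.22] tx -28.72 ty 48.76 tz -1.98  |56.6|
[ 0.53  -0.442  0.22 ] tx -55.98 ty 19.35 tz -0.00  |59.2|
[ 0.53  -0.442  0.017] tx 0.00 ty 0.00 tz 20.30  |20.3|
14 top [np.float64(333.7), np.float64(203.3), 33.0, 22.8] 572.5277777777777
14 scene [np.float64(170.3), np.float64(91.3), 90.0, 90.0] 8081.86111111111
20 top [np.float64(333.8), np.float64(203.5), 32.7, 22.2] 557.7222222222223
20 scene [np.float64(170.3), np.float64(91.3), 90.0, 90.0] 8035.416666666667
28 top [np.float64(333.8), np.float64(203.7), 32.5, 21.7] 497.0833333333333
28 scene [np.float64(170.3), np.float64(91.3), 90.0, 90.0] 7864.222222222223
[ 0.4741 -0.2898 -0.3438  0.0225  0.0259] -19.696554205647843 0.04624443487002729
```

Emit:
{"name": "play_rows", "arguments": {
  "motion": [
    {"yaw": 7.1,"tz": -0.2},
    {"yaw": 7.1,"tz": -0.2},
    {"yaw": 7.1,"tz": -0.2},
    {"yaw": 7.1,"tz": -0.2},
    {"yaw": 7.1,"tz": -0.2},
    {"yaw": 7.1,"tz": -0.2},
    {"yaw": 7.1,"tz": -0.2},
    {"yaw": 7.1,"tz": -0.2},
    {"yaw": 7.1,"tz": -0.2},
    {"yaw": 7.1,"tz": -0.2},
    {"yaw": 7.1},
    {"yaw": 7.1},
    {"yaw": 7.1}
  ]
}}

```text
validation failed for argument at $.mo...
```

Emit:
{"name": "play_rows", "arguments": {
  "motion": [
    {"tx": -1.44,"ty": 2.44},
    {"tx": -1.44,"ty": 2.44},
    {"tx": -1.44,"ty": 2.44},
    {"tx": -1.44,"ty": 2.44},
    {"tx": -1.44,"ty": 2.44},
    {"tx": -1.44,"ty": 2.44},
    {"tx": -1.44,"ty": 2.44},
    {"tx": -1.44,"ty": 2.44},
    {"tx": -1.44,"ty": 2.44},
    {"tx": -1.44,"ty": 2.44},
    {"tx": -1.44,"ty": 2.44},
    {"tx": -1.44,"ty": 2.44},
    {"tx": -1.44,"ty": 2.44},
    {"tx": -1.44,"ty": 2.44},
    {"tx": -1.44,"ty": 2.44},
    {"tx": -1.44,"ty": 2.44},
    {"tx": -1.44,"ty": 2.44},
    {"tx": -1.44,"ty": 2.44},
    {"tx": -1.44,"ty": 2.44},
    {"tx": -1.44,"ty": 2.44}
  ]
}}

```text
validation failed for argument at $.mo...
```

Emit:
{"name": "play_rows", "arguments": {
  "motion": [
    {"tx": -2.8,"ty": 0.97},
    {"tx": -2.8,"ty": 0.97},
    {"tx": -2.8,"ty": 0.97},
    {"tx": -2.8,"ty": 0.97},
    {"tx": -2.8,"ty": 0.97},
    {"tx": -2.8,"ty": 0.97},
    {"tx": -2.8,"ty": 0.97},
    {"tx": -2.8,"ty": 0.97},
    {"tx": -2.8,"ty": 0.97},
    {"tx": -2.8,"ty": 0.97},
    {"tx": -2.8,"ty": 0.97},
    {"tx": -2.8,"ty": 0.97},
    {"tx": -2.8,"ty": 0.97},
    {"tx": -2.8,"ty": 0.97},
    {"tx": -2.8,"ty": 0.97},
    {"tx": -2.8,"ty": 0.97},
    {"tx": -2.8,"ty": 0.97},
    {"tx": -2.8,"ty": 0.97},
    {"tx": -2.8,"ty": 0.97},
    {}
  ]
}}

```text
validation failed for argument at $.mo...
```

```bash
python3 go.py 68.7 .5297 -.442 .22 .530 -.442 .017
```

```text
now [0.1977 0.5929 0.2002] yaw 161.56 t 1.6 w 0.0854 F [ 0.6 -0.1 -0.7]
turn tool yaw by 92.86
[ 0.5297 -0.442   0.22  ] tx -84.36 ty 68.53 tz -1.98  |108.7|
[ 0.53  -0.442  0.017] tx 0.01 ty 0.03 tz 20.30  |20.3|
```

Emit:
{"name": "play_rows", "arguments": {
  "motion": [
    {"tx": 0,"ty": 0,"tz": -0.2,"yaw": 7.14,"hand": 8.5},
    {"tx": 0,"ty": 0,"tz": -0.2,"yaw": 7.14,"hand": 8.5},
    {"tx": 0,"ty": 0,"tz": -0.2,"yaw": 7.14,"hand": 8.5},
    {"tx": 0,"ty": 0,"tz": -0.2,"yaw": 7.14,"hand": 8.5},
    {"tx": 0,"ty": 0,"tz": -0.2,"yaw": 7.14,"hand": 8.5},
    {"tx": 0,"ty": 0,"tz": -0.2,"yaw": 7.14,"hand": 8.5},
    {"tx": 0,"ty": 0,"tz": -0.2,"yaw": 7.14,"hand": 8.5},
    {"tx": 0,"ty": 0,"tz": -0.2,"yaw": 7.14,"hand": 8.5},
    {"tx": 0,"ty": 0,"tz": -0.2,"yaw": 7.14,"hand": 8.5},
    {"tx": 0,"ty": 0,"tz": -0.2,"yaw": 7.14,"hand": 8.5},
    {"tx": 0,"ty": 0,"tz": 0,"yaw": 7.14,"hand": 8.5},
    {"tx": 0,"ty": 0,"tz": 0,"yaw": 7.14,"hand": 8.5},
    {"tx": 0,"ty": 0,"tz": 0,"yaw": 7.14,"hand": 8.5}
  ]
}}

```text
t: 2.68
eef_pos: [0.1976, 0.593, 0.2203]
ee_rot: [-3.141, -0.0, 1.194]
wrist_force: [-0.2, -0.1, -0.5]
grip_width: 0.085
grip_force: 0.0
```

Emit:
{"name": "play_rows", "arguments": {
  "motion": [
    {"tx": -1.6,"ty": 2.7,"tz": 0,"yaw": 0,"hand": 8.5},
    {"tx": -1.6,"ty": 2.7,"tz": 0,"yaw": 0,"hand": 8.5},
    {"tx": -1.6,"ty": 2.7,"tz": 0,"yaw": 0,"hand": 8.5},
    {"tx": -1.6,"ty": 2.7,"tz": 0,"yaw": 0,"hand": 8.5},
    {"tx": -1.6,"ty": 2.7,"tz": 0,"yaw": 0,"hand": 8.5},
    {"tx": -1.6,"ty": 2.7,"tz": 0,"yaw": 0,"hand": 8.5},
    {"tx": -1.6,"ty": 2.7,"tz": 0,"yaw": 0,"hand": 8.5},
    {"tx": -1.6,"ty": 2.7,"tz": 0,"yaw": 0,"hand": 8.5},
    {"tx": -1.6,"ty": 2.7,"tz": 0,"yaw": 0,"hand": 8.5},
    {"tx": -1.6,"ty": 2.7,"tz": 0,"yaw": 0,"hand": 8.5},
    {"tx": -1.6,"ty": 2.7,"tz": 0,"yaw": 0,"hand": 8.5},
    {"tx": -1.6,"ty": 2.7,"tz": 0,"yaw": 0,"hand": 8.5},
    {"tx": -1.6,"ty": 2.7,"tz": 0,"yaw": 0,"hand": 8.5},
    {"tx": -1.6,"ty": 2.7,"tz": 0,"yaw": 0,"hand": 8.5},
    {"tx": -1.6,"ty": 2.7,"tz": 0,"yaw": 0,"hand": 8.5},
    {"tx": -1.6,"ty": 2.7,"tz": 0,"yaw": 0,"hand": 8.5},
    {"tx": -1.6,"ty": 2.7,"tz": 0,"yaw": 0,"hand": 8.5},
    {"tx": -1.6,"ty": 2.7,"tz": 0,"yaw": 0,"hand": 8.5}
  ]
}}

```text
t: 4.18
eef_pos: [0.547, 0.1471, 0.2203]
ee_rot: [3.141, -0.0, 1.2]
wrist_force: [0.9, 0.7, -0.2]
grip_width: 0.0851
grip_force: 0.0
```

Emit:
{"name": "play_rows", "arguments": {
  "motion": [
    {"tx": -2.8,"ty": 1.0,"tz": 0,"yaw": 0,"hand": 8.5},
    {"tx": -2.8,"ty": 1.0,"tz": 0,"yaw": 0,"hand": 8.5},
    {"tx": -2.8,"ty": 1.0,"tz": 0,"yaw": 0,"hand": 8.5},
    {"tx": -2.8,"ty": 1.0,"tz": 0,"yaw": 0,"hand": 8.5},
    {"tx": -2.8,"ty": 1.0,"tz": 0,"yaw": 0,"hand": 8.5},
    {"tx": -2.8,"ty": 1.0,"tz": 0,"yaw": 0,"hand": 8.5},
    {"tx": -2.8,"ty": 1.0,"tz": 0,"yaw": 0,"hand": 8.5},
    {"tx": -2.8,"ty": 1.0,"tz": 0,"yaw": 0,"hand": 8.5},
    {"tx": -2.8,"ty": 1.0,"tz": 0,"yaw": 0,"hand": 8.5},
    {"tx": -2.8,"ty": 1.0,"tz": 0,"yaw": 0,"hand": 8.5},
    {"tx": -2.8,"ty": 1.0,"tz": 0,"yaw": 0,"hand": 8.5},
    {"tx": -2.8,"ty": 1.0,"tz": 0,"yaw": 0,"hand": 8.5},
    {"tx": -2.8,"ty": 1.0,"tz": 0,"yaw": 0,"hand": 8.5},
    {"tx": -2.8,"ty": 1.0,"tz": 0,"yaw": 0,"hand": 8.5},
    {"tx": -2.8,"ty": 1.0,"tz": 0,"yaw": 0,"hand": 8.5},
    {"tx": -2.8,"ty": 1.0,"tz": 0,"yaw": 0,"hand": 8.5},
    {"tx": -2.8,"ty": 1.0,"tz": 0,"yaw": 0,"hand": 8.5},
    {"tx": -2.8,"ty": 1.0,"tz": 0,"yaw": 0,"hand": 8.5},
    {"tx": -2.8,"ty": 1.0,"tz": 0,"yaw": 0,"hand": 8.5},
    {"tx": 0,"ty": 0,"tz": 0,"yaw": 0,"hand": 8.5}
  ]
}}

```text
t: 5.85
eef_pos: [0.5274, -0.4233, 0.2196]
ee_rot: [-3.141, 0.005, 1.193]
wrist_force: [-1.1, 0.4, -0.4]
grip_width: 0.0856
grip_force: 0.0
```

```bash
python3 go.py 68.7 .5297 -.442 .22 .530 -.442 .017
```

```text
now [ 0.5274 -0.4233  0.2196] yaw 68.35 t 5.85 w 0.0856 F [-1.1  0.4 -0.4]
turn tool yaw by -0.35
[ 0.5297 -0.442   0.22  ] tx -1.65 ty 0.90 tz -0.04  |1.9|
[ 0.53  -0.442  0.017] tx 0.01 ty 0.03 tz 20.30  |20.3|
```

Emit:
{"name": "play_rows", "arguments": {
  "motion": [
    {"tx": -0.85,"ty": 0.45,"tz": 1.4,"yaw": 0,"hand": 8.5},
    {"tx": -0.8,"ty": 0.45,"tz": 1.4,"yaw": 0,"hand": 8.5},
    {"tx": 0,"ty": 0,"tz": 1.4,"yaw": 0,"hand": 8.5},
    {"tx": 0,"ty": 0,"tz": 1.4,"yaw": 0,"hand": 8.5},
    {"tx": 0,"ty": 0,"tz": 1.4,"yaw": 0,"hand": 8.5},
    {"tx": 0,"ty": 0,"tz": 1.4,"yaw": 0,"hand": 8.5},
    {"tx": 0,"ty": 0,"tz": 1.4,"yaw": 0,"hand": 8.5},
    {"tx": 0,"ty": 0,"tz": 0,"yaw": 0,"hand": 8.5},
    {"tx": 0,"ty": 0,"tz": 0,"yaw": 0,"hand": 8.5}
  ]
}}

```text
t: 6.6
eef_pos: [0.5326, -0.4337, 0.1204]
ee_rot: [-3.139, -0.001, 1.201]
wrist_force: [0.6, 0.3, 0.3]
grip_width: 0.085
grip_force: 0.0
```

```bash
python3 go.py 68.7 .5297 -.442 .017; python3 - <<'E'
from h import *
a=ctrl.capture("top");b=ctrl.capture("scene")
f=lambda i,x,y,r,w:cv2.resize(i[y-r:y+r,x-r:x+r,::-1],(w,w),interpolation=cv2.INTER_CUBIC)
cv2.imwrite("pics/r1.png",np.hstack([f(a,396,196,40,390),f(b,178,130,40,390)]))
E
```

```text
now [ 0.5326 -0.4337  0.1204] yaw 68.81 t 6.6 w 0.085 F [0.6 0.3 0.3]
turn tool yaw by 0.11
[ 0.5297 -0.442   0.017 ] tx -0.88 ty 0.03 tz 10.34  |10.4|
```

View pics/r1.png

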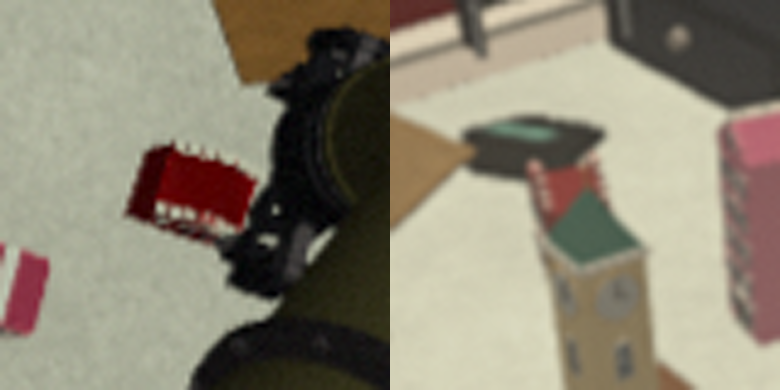

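The top crop shows the gripper well to the right of the red house, and the scene crop shows no gripper at all. That doesn't fit a TCP above the house, so I'll project the TCP into both views.

```bash
python3 - <<'E'
from h import *
p=ctrl.get_obs()["eef_pos"]; print(ctrl.get_obs()["ee_rot"])
for n in CAL: print(n,[proj(n,p+[0,0,d]).round(0).tolist() for d in(0,.1,.2)], proj(n,[.5297,-.4417,0]).round(), proj(n,[.5297,-.4417,.078]).round())
for n in("scene","top"):
    im=ctrl.capture(n); cv2.imwrite(f"pics/{n}1.png",cv2.resize(im[:,:,::-1],None,fx=1.5,fy=1.5))
E
```

```text
[3.14121527e+00 1.22105181e-04 1.20041460e+00]
scene [[[172.0, 111.0]], [[168.0, 81.0]], [[164.0, 48.0]]] [[176. 143.]] [[173. 123.]]
top [[[403.0, 192.0]], [[417.0, 189.0]], [[433.0, 186.0]]] [[391. 196.]] [[400. 194.]]
```

View pics/scene1.png

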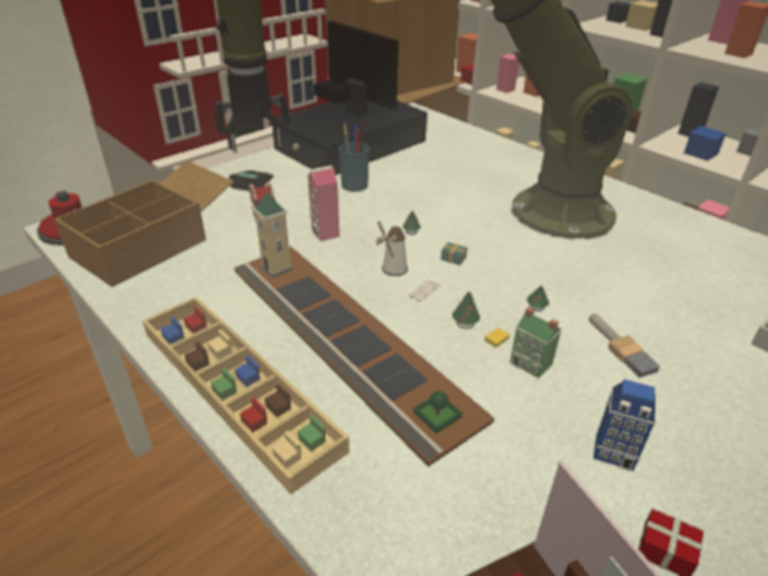

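View pics/top1.png

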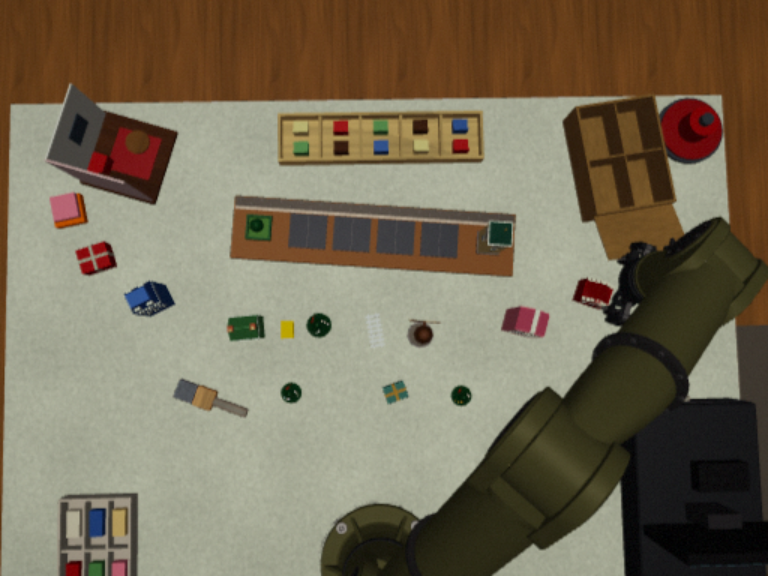

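```bash
python3 - <<'E'
from h import *
i0=np.load("im0.npz")
print(ctrl.get_obs()["t"],ctrl.get_obs()["eef_pos"])
for n in CAL: print(n,proj(n,[.1977,.5929,.2002]).round(),proj(n,[.1977,.5929,.213]).round())
p=ctrl.get_obs()["eef_pos"];y=np.array([np.sin(1.2),-np.cos(1.2),0])
for z in(.12,.133,.18,.22):
  q=np.array([p[0],p[1],z]); print(z,[(n,proj(n,np.array([q+y*.05,q-y*.05])).round().tolist()) for n in CAL])
a=ctrl.capture("scene"); old=cv2.imread("pics/scene1.png")
f=lambda i,y0,y1,x0,x1:cv2.resize(i[y0:y1,x0:x1,::-1],(390,390),interpolation=cv2.INTER_CUBIC)
t=ctrl.capture("top")
print(ctrl.get_obs()["t"],ctrl.get_obs()["eef_pos"])
cv2.imwrite("pics/z1.png",np.hstack([f(a,60,140,130,210),f(t,150,230,370,450)]))
cv2.imwrite("pics/z0.png",f(i0["top"],300,384,0,84))
E
```

```text
6.8 [ 0.533264   -0.43532773  0.12307553]
scene [[584. 194.]] [[587. 189.]]
top [[ 20. 329.]] [[ 18. 331.]]
0.12 [('scene', [[156.0, 114.0], [187.0, 110.0]]), ('top', [[408.0, 176.0], [397.0, 209.0]])]
0.133 [('scene', [[156.0, 110.0], [187.0, 106.0]]), ('top', [[410.0, 175.0], [399.0, 209.0]])]
0.18 [('scene', [[154.0, 96.0], [185.0, 92.0]]), ('top', [[417.0, 173.0], [405.0, 208.0]])]
0.22 [('scene', [[152.0, 84.0], [184.0, 80.0]]), ('top', [[423.0, 172.0], [411.0, 207.0]])]
6.9 [ 0.5331462  -0.43531189  0.12305454]
```

View pics/z1.png

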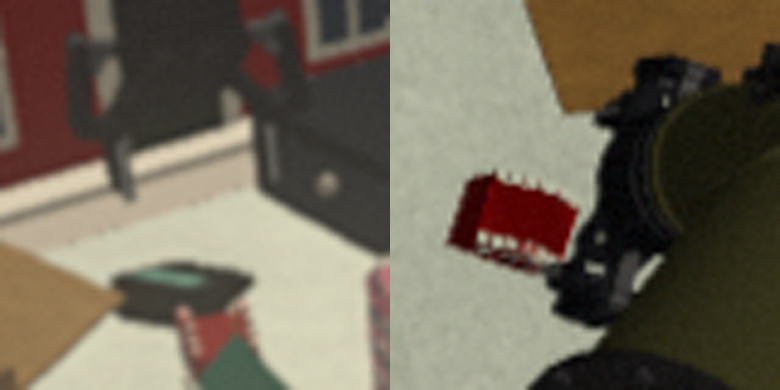

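Emit:
{"name": "play_rows", "arguments": {
  "motion": [
    {"tx": -0.4,"ty": -0.05,"tz": 0.5,"yaw": 0,"hand": 8.5},
    {"tx": -0.35,"ty": 0,"tz": 0.5,"yaw": 0,"hand": 8.5},
    {"tx": 0,"ty": 0,"tz": 1.0,"yaw": 0,"hand": 8.5},
    {"tx": 0,"ty": 0,"tz": 1.0,"yaw": 0,"hand": 8.5},
    {"tx": 0,"ty": 0,"tz": 1.0,"yaw": 0,"hand": 8.5},
    {"tx": 0,"ty": 0,"tz": 1.0,"yaw": 0,"hand": 8.5},
    {"tx": 0,"ty": 0,"tz": 1.0,"yaw": 0,"hand": 8.5},
    {"tx": 0,"ty": 0,"tz": 0,"yaw": 0,"hand": 8.5},
    {"tx": 0,"ty": 0,"tz": 0,"yaw": 0,"hand": 8.5}
  ]
}}

```text
t: 7.65
eef_pos: [0.5292, -0.4414, 0.0611]
ee_rot: [-3.14, -0.0, 1.2]
wrist_force: [0.8, -1.6, 0.0]
grip_width: 0.0849
grip_force: 0.0
```

```bash
python3 go.py 68.7 .5297 -.442 .018; python3 - <<'E'
from h import *
a=ctrl.capture("scene");t=ctrl.capture("top")
f=lambda i,y0,y1,x0,x1:cv2.resize(i[y0:y1,x0:x1,::-1],(390,390),interpolation=cv2.INTER_CUBIC)
cv2.imwrite("pics/z2.png",np.hstack([f(a,70,150,135,215),f(t,150,230,370,450)]))
E
```

```text
now [ 0.5292 -0.4414  0.0611] yaw 68.74 t 7.65 w 0.0849 F [ 0.8 -1.6  0. ]
turn tool yaw by 0.04
[ 0.5297 -0.442   0.018 ] tx -0.04 ty 0.06 tz 4.31  |4.3|
```

View pics/z2.png

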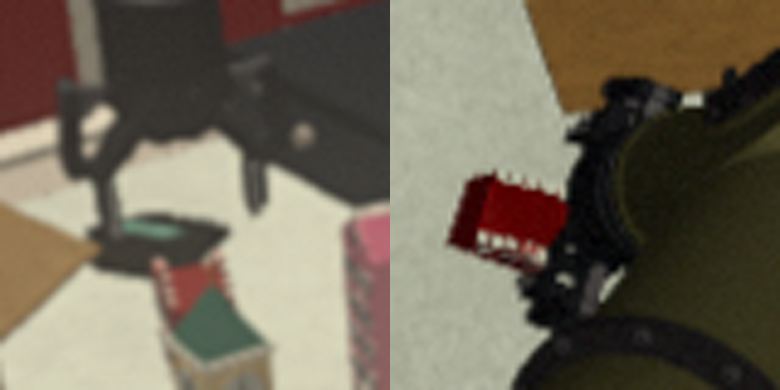

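Emit:
{"name": "play_rows", "arguments": {
  "motion": [
    {"tx": 0,"ty": 0,"tz": 0.7,"yaw": 0,"hand": 8.5},
    {"tx": 0,"ty": 0,"tz": 0.7,"yaw": 0,"hand": 8.5},
    {"tx": 0,"ty": 0,"tz": 0.7,"yaw": 0,"hand": 8.5},
    {"tx": 0,"ty": 0,"tz": 0.7,"yaw": 0,"hand": 8.5},
    {"tx": 0,"ty": 0,"tz": 0.7,"yaw": 0,"hand": 8.5},
    {"tx": 0,"ty": 0,"tz": 0.7,"yaw": 0,"hand": 8.5},
    {"tx": 0,"ty": 0,"tz": 0,"yaw": 0,"hand": 8.5},
    {"tx": 0,"ty": 0,"tz": 0,"yaw": 0,"hand": 8.5}
  ]
}}

```text
t: 8.42
eef_pos: [0.5293, -0.4416, 0.0195]
ee_rot: [-3.14, -0.0, 1.2]
wrist_force: [-0.0, -0.1, -0.7]
grip_width: 0.0852
grip_force: 0.0
```

```bash
python3 go.py 68.7 .5297 -.442 .018; python3 - <<'E'
from h import *
a=ctrl.capture("scene");t=ctrl.capture("top")
f=lambda i,y0,y1,x0,x1:cv2.resize(i[y0:y1,x0:x1,::-1],(390,390),interpolation=cv2.INTER_CUBIC)
cv2.imwrite("pics/z3.png",np.hstack([f(a,80,160,135,215),f(t,150,230,370,450)]))
E
```

```text
now [ 0.5293 -0.4416  0.0195] yaw 68.74 t 8.42 w 0.0852 F [-0.  -0.1 -0.7]
turn tool yaw by 0.04
[ 0.5297 -0.442   0.018 ] tx -0.02 ty 0.05 tz 0.15  |0.2|
```

View pics/z3.png

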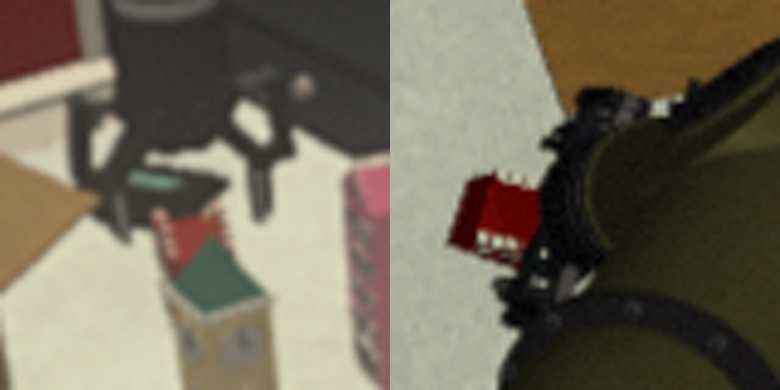

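```bash
python3 - <<'E'
from h import *
p=ctrl.get_obs()["eef_pos"];y=np.array([np.sin(1.2),-np.cos(1.2),0])
for z in(.0,.02,.033,.06,.08,.1): print(z,[proj("scene",np.array([p[0],p[1],z])+s*y*.046).round(1).tolist() for s in(1,-1)], proj("top",[p[0],p[1],z]).round(1))
print(ctrl.get_obs()["joint_pos"].round(3))
E
```

```text
0.0 [[[162.1, 145.7]], [[188.9, 141.0]]] [[391.2 196.1]]
0.02 [[[161.4, 140.4]], [[188.4, 135.9]]] [[393.4 195.7]]
0.033 [[[160.9, 137.0]], [[188.0, 132.5]]] [[394.9 195.5]]
0.06 [[[159.8, 129.7]], [[187.3, 125.3]]] [[398.  194.9]]
0.08 [[[159.0, 124.2]], [[186.8, 119.9]]] [[400.3 194.4]]
0.1 [[[158.1, 118.6]], [[186.2, 114.3]]] [[402.8 193.9]]
[ 0.488  0.79   0.316  1.521 -0.291  0.877  0.532]
```

The fingertips at scene (160,129) and (188.7,124.5) put the open tips about 62 mm up, while the reported TCP is 19.5 mm. That is more than the 13 mm setback explains. I'll lower a little, close softly and check.

Emit:
{"name": "play_rows", "arguments": {
  "motion": [
    {"tx": 0,"ty": 0,"tz": 0.4,"yaw": 0,"hand": 8.5},
    {"tx": 0,"ty": 0,"tz": 0.4,"yaw": 0,"hand": 8.5},
    {"tx": 0,"ty": 0,"tz": 0,"yaw": 0,"hand": 6.0},
    {"tx": 0,"ty": 0,"tz": 0,"yaw": 0,"hand": 5.2},
    {"tx": 0,"ty": 0,"tz": 0,"yaw": 0,"hand": 5.2},
    {"tx": 0,"ty": 0,"tz": 0,"yaw": 0,"hand": 5.2}
  ],
  "force": 25
}}

```text
t: 9.02
eef_pos: [0.5297, -0.442, 0.0123]
ee_rot: [3.141, 0.0, 1.2]
wrist_force: [0.7, 0.5, -0.3]
grip_width: 0.0523
grip_force: 0.0
```

```bash
python3 go.py; python3 - <<'E'
from h import *
a=ctrl.capture("scene");t=ctrl.capture("top")
f=lambda i,y0,y1,x0,x1:cv2.resize(i[y0:y1,x0:x1,::-1],(390,390),interpolation=cv2.INTER_CUBIC)
cv2.imwrite("pics/z4.png",np.hstack([f(a,85,150,140,205),f(t,150,230,370,450)]))
E
```

```text
now [ 0.5297 -0.442   0.0123] yaw 68.74 t 9.02 w 0.0523 F [ 0.7  0.5 -0.3]
```

View pics/z4.png

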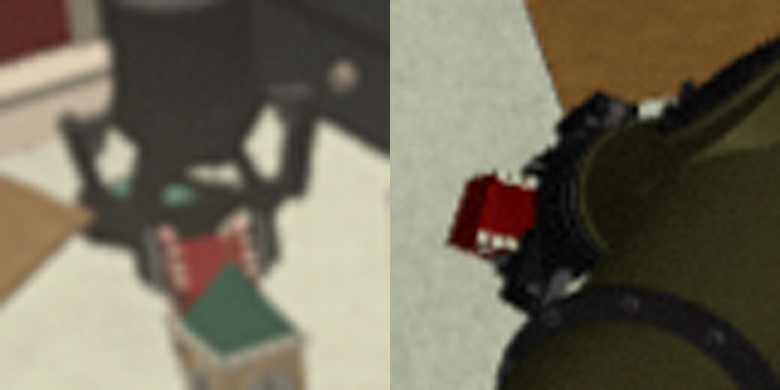

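Emit:
{"name": "play_rows", "arguments": {
  "motion": [
    {"tx": 0,"ty": 0,"tz": 0.2,"yaw": 0,"hand": 5.3},
    {"tx": 0,"ty": 0,"tz": 0.2,"yaw": 0,"hand": 5.3},
    {"tx": 0,"ty": 0,"tz": 0,"yaw": 0,"hand": 5.3}
  ]
}}

```text
t: 9.37
eef_pos: [0.5294, -0.4416, 0.0077]
ee_rot: [-3.141, -0.0, 1.2]
wrist_force: [-0.1, 0.4, -0.1]
grip_width: 0.0531
grip_force: 0.0
```

Emit:
{"name": "play_rows", "arguments": {
  "motion": [
    {"tx": 0,"ty": 0,"tz": 0.2,"yaw": 0,"hand": 5.3},
    {"tx": 0,"ty": 0,"tz": 0,"yaw": 0,"hand": 5.3}
  ]
}}

```text
t: 9.53
eef_pos: [0.5294, -0.4417, 0.0058]
ee_rot: [-3.141, -0.0, 1.2]
wrist_force: [0.3, -0.2, -0.5]
grip_width: 0.0527
grip_force: 0.0
```

Emit:
{"name": "play_rows", "arguments": {
  "motion": [
    {"tx": 0,"ty": 0,"tz": 0.2,"yaw": 0,"hand": 5.3},
    {"tx": 0,"ty": 0,"tz": 0,"yaw": 0,"hand": 5.3}
  ]
}}

```text
t: 9.7
eef_pos: [0.5294, -0.4417, 0.0038]
ee_rot: [-3.141, -0.0, 1.2]
wrist_force: [0.6, 0.2, -0.2]
grip_width: 0.0532
grip_force: 0.0
```

Emit:
{"name": "play_rows", "arguments": {
  "motion": [
    {"tx": 0,"ty": 0,"tz": 0.15,"yaw": 0,"hand": 5.3},
    {"tx": 0,"ty": 0,"tz": 0,"yaw": 0,"hand": 5.3}
  ]
}}

```text
t: 9.87
eef_pos: [0.5295, -0.4418, 0.0024]
ee_rot: [-3.141, -0.0, 1.2]
wrist_force: [0.3, -0.1, 0.3]
grip_width: 0.053
grip_force: 0.0
```

Emit:
{"name": "play_rows", "arguments": {
  "motion": [
    {"tx": 0,"ty": 0,"tz": 0.2,"yaw": 0,"hand": 5.3},
    {"tx": 0,"ty": 0,"tz": 0,"yaw": 0,"hand": 5.3}
  ]
}}

```text
t: 10.03
eef_pos: [0.5294, -0.4417, 0.0003]
ee_rot: [-3.141, -0.0, 1.2]
wrist_force: [0.9, 0.1, -0.3]
grip_width: 0.053
grip_force: 0.0
```

Emit:
{"name": "play_rows", "arguments": {
  "motion": [
    {"tx": 0,"ty": 0,"tz": 0.2,"yaw": 0,"hand": 5.3},
    {"tx": 0,"ty": 0,"tz": 0,"yaw": 0,"hand": 5.3}
  ]
}}

```text
t: 10.2
eef_pos: [0.5295, -0.4417, -0.0017]
ee_rot: [-3.141, -0.0, 1.2]
wrist_force: [0.6, -0.0, 0.4]
grip_width: 0.0527
grip_force: 0.0
```

Emit:
{"name": "play_rows", "arguments": {
  "motion": [
    {"tx": 0,"ty": 0,"tz": 0.2,"yaw": 0,"hand": 5.3},
    {"tx": 0,"ty": 0,"tz": 0,"yaw": 0,"hand": 5.3}
  ]
}}

```text
t: 10.37
eef_pos: [0.5294, -0.4417, -0.0037]
ee_rot: [-3.141, -0.0, 1.2]
wrist_force: [0.6, 1.2, 0.1]
grip_width: 0.0528
grip_force: 0.0
```

No body contact even at a reading of −4 mm, so the reported z sits about 28 mm below the true height, as the pictures showed. I'll go 5 mm lower and grip.

Emit:
{"name": "play_rows", "arguments": {
  "motion": [
    {"tx": 0,"ty": 0,"tz": 0.25,"yaw": 0,"hand": 5.3},
    {"tx": 0,"ty": 0,"tz": 0.25,"yaw": 0,"hand": 5.3},
    {"tx": 0,"ty": 0,"tz": 0,"yaw": 0,"hand": 4.8},
    {"tx": 0,"ty": 0,"tz": 0,"yaw": 0,"hand": 4.4},
    {"tx": 0,"ty": 0,"tz": 0,"yaw": 0,"hand": 3.5},
    {"tx": 0,"ty": 0,"tz": 0,"yaw": 0,"hand": 3.5},
    {"tx": 0,"ty": 0,"tz": 0,"yaw": 0,"hand": 3.5},
    {"tx": 0,"ty": 0,"tz": 0,"yaw": 0,"hand": 3.5}
  ],
  "force": 40
}}

```text
t: 11.03
eef_pos: [0.5295, -0.4418, -0.0084]
ee_rot: [-3.141, -0.0, 1.2]
wrist_force: [0.4, 0.1, -0.9]
grip_width: 0.0446
grip_force: 37.5
```

```bash
python3 go.py; python3 - <<'E'
from h import *
from fit import *
m=comp(ctrl.capture("top"),(386,196),"top"); k=cv2.boundingRect(m[0]); print([round((v)/S,1) for v in (k[0]+m[1][0],k[1]+m[1][1],k[2],k[3])])
E
```

```text
now [ 0.5295 -0.4418 -0.0084] yaw 68.74 t 11.03 w 0.0446 F [ 0.4  0.1 -0.9]
[np.float64(341.3), np.float64(151.3), 90.0, 90.0]
```

Emit:
{"name": "play_rows", "arguments": {
  "motion": [
    {"tx": 0,"ty": 0,"tz": -0.4,"yaw": 0,"hand": 3.5},
    {"tx": 0,"ty": 0,"tz": -0.8,"yaw": 0,"hand": 3.5},
    {"tx": 0,"ty": 0,"tz": -1.2,"yaw": 0,"hand": 3.5},
    {"tx": 0,"ty": 0,"tz": -1.5,"yaw": 0,"hand": 3.5},
    {"tx": 0,"ty": 0,"tz": -1.5,"yaw": -2.0,"hand": 3.5},
    {"tx": 0,"ty": 0,"tz": -1.5,"yaw": -2.5,"hand": 3.5},
    {"tx": 0,"ty": 0,"tz": -1.5,"yaw": -2.5,"hand": 3.5},
    {"tx": 0,"ty": 0,"tz": -1.5,"yaw": -2.5,"hand": 3.5},
    {"tx": 0,"ty": 0,"tz": -1.5,"yaw": -2.5,"hand": 3.5},
    {"tx": 0,"ty": 0,"tz": -1.5,"yaw": -2.5,"hand": 3.5},
    {"tx": 0,"ty": 0,"tz": -1.5,"yaw": -1.96,"hand": 3.5},
    {"tx": 0,"ty": 0,"tz": -1.5,"yaw": 0,"hand": 3.5},
    {"tx": 0,"ty": 0,"tz": -1.5,"yaw": 0,"hand": 3.5},
    {"tx": 0,"ty": 0,"tz": -0.8,"yaw": 0,"hand": 3.5},
    {"tx": 0,"ty": 0,"tz": 0,"yaw": 0,"hand": 3.5}
  ]
}}

```text
t: 12.33
eef_pos: [0.5303, -0.443, 0.1771]
ee_rot: [3.138, 0.003, 1.487]
wrist_force: [0.7, -0.6, -0.5]
grip_width: 0.0445
grip_force: 37.5
```

```bash
python3 go.py 85.2 .545 -.1 .18 .6707 .1343 .18 .6707 .1343 .007
```

```text
now [ 0.5303 -0.443   0.1771] yaw 85.18 t 12.33 w 0.0445 F [ 0.7 -0.6 -0.5]
turn tool yaw by -0.02
[ 0.545 -0.1    0.18 ] tx 34.30 ty -1.41 tz -0.29  |34.3|
[0.6707 0.1343 0.18  ] tx 24.40 ty 10.57 tz -0.00  |26.6|
[0.6707 0.1343 0.007 ] tx 0.00 ty 0.00 tz 17.30  |17.3|
```

Emit:
{"name": "play_rows", "arguments": {
  "motion": [
    {"tx": 1.0,"ty": 0,"tz": 0,"yaw": 0,"hand": 3.5},
    {"tx": 1.9,"ty": -0.1,"tz": 0,"yaw": 0,"hand": 3.5},
    {"tx": 2.3,"ty": -0.1,"tz": 0,"yaw": 0,"hand": 3.5},
    {"tx": 2.3,"ty": -0.1,"tz": 0,"yaw": 0,"hand": 3.5},
    {"tx": 2.3,"ty": -0.1,"tz": 0,"yaw": 0,"hand": 3.5},
    {"tx": 2.3,"ty": -0.1,"tz": 0,"yaw": 0,"hand": 3.5},
    {"tx": 2.3,"ty": -0.1,"tz": 0,"yaw": 0,"hand": 3.5},
    {"tx": 2.3,"ty": -0.1,"tz": 0,"yaw": 0,"hand": 3.5},
    {"tx": 2.3,"ty": -0.1,"tz": 0,"yaw": 0,"hand": 3.5},
    {"tx": 2.3,"ty": -0.1,"tz": 0,"yaw": 0,"hand": 3.5},
    {"tx": 2.3,"ty": -0.1,"tz": 0,"yaw": 0,"hand": 3.5},
    {"tx": 2.3,"ty": -0.1,"tz": 0,"yaw": 0,"hand": 3.5},
    {"tx": 2.3,"ty": -0.1,"tz": 0,"yaw": 0,"hand": 3.5},
    {"tx": 2.3,"ty": -0.1,"tz": 0,"yaw": 0,"hand": 3.5},
    {"tx": 2.3,"ty": -0.1,"tz": 0,"yaw": 0,"hand": 3.5},
    {"tx": 1.5,"ty": 0,"tz": 0,"yaw": 0,"hand": 3.5}
  ]
}}

```text
t: 13.67
eef_pos: [0.5432, -0.095, 0.1726]
ee_rot: [-3.139, -0.002, 1.49]
wrist_force: [0.6, -0.2, -1.0]
grip_width: 0.0448
grip_force: 37.6
```

Emit:
{"name": "play_rows", "arguments": {
  "motion": [
    {"tx": 2.0,"ty": 0.8,"tz": 0,"yaw": 0,"hand": 3.5},
    {"tx": 2.0,"ty": 0.9,"tz": 0,"yaw": 0,"hand": 3.5},
    {"tx": 2.0,"ty": 0.9,"tz": 0,"yaw": 0,"hand": 3.5},
    {"tx": 2.0,"ty": 0.9,"tz": 0,"yaw": 0,"hand": 3.5},
    {"tx": 2.0,"ty": 0.9,"tz": 0,"yaw": 0,"hand": 3.5},
    {"tx": 2.0,"ty": 0.9,"tz": 0,"yaw": 0,"hand": 3.5},
    {"tx": 2.0,"ty": 0.9,"tz": 0,"yaw": 0,"hand": 3.5},
    {"tx": 2.0,"ty": 0.9,"tz": 0,"yaw": 0,"hand": 3.5},
    {"tx": 2.0,"ty": 0.9,"tz": 0,"yaw": 0,"hand": 3.5},
    {"tx": 2.0,"ty": 0.9,"tz": 0,"yaw": 0,"hand": 3.5},
    {"tx": 2.0,"ty": 0.9,"tz": 0,"yaw": 0,"hand": 3.5},
    {"tx": 1.0,"ty": 0.4,"tz": 0,"yaw": 0,"hand": 3.5},
    {"tx": 0,"ty": 0,"tz": 0,"yaw": 0,"hand": 3.5},
    {"tx": 0,"ty": 0,"tz": 0,"yaw": 0,"hand": 3.5}
  ]
}}

```text
t: 14.83
eef_pos: [0.6643, 0.1216, 0.1727]
ee_rot: [-3.14, 0.001, 1.488]
wrist_force: [0.1, -1.0, -1.6]
grip_width: 0.0448
grip_force: 37.7
```

```bash
python3 go.py 85.2 .6707 .1343 .18 .6707 .1343 .007
```

```text
now [0.6643 0.1216 0.1727] yaw 85.25 t 14.83 w 0.0448 F [ 0.1 -1.  -1.6]
turn tool yaw by 0.05
[0.6707 0.1343 0.18  ] tx 1.32 ty 0.54 tz -0.73  |1.6|
[0.6707 0.1343 0.007 ] tx 0.00 ty 0.00 tz 17.30  |17.3|
```

Emit:
{"name": "play_rows", "arguments": {
  "motion": [
    {"tx": 0.65,"ty": 0.25,"tz": 0.5,"yaw": 0,"hand": 3.5},
    {"tx": 0.65,"ty": 0.25,"tz": 1.3,"yaw": 0,"hand": 3.5},
    {"tx": 0,"ty": 0,"tz": 1.5,"yaw": 0,"hand": 3.5},
    {"tx": 0,"ty": 0,"tz": 1.5,"yaw": 0,"hand": 3.5},
    {"tx": 0,"ty": 0,"tz": 1.5,"yaw": 0,"hand": 3.5},
    {"tx": 0,"ty": 0,"tz": 1.5,"yaw": 0,"hand": 3.5},
    {"tx": 0,"ty": 0,"tz": 1.5,"yaw": 0,"hand": 3.5},
    {"tx": 0,"ty": 0,"tz": 1.5,"yaw": 0,"hand": 3.5},
    {"tx": 0,"ty": 0,"tz": 1.5,"yaw": 0,"hand": 3.5},
    {"tx": 0,"ty": 0,"tz": 1.5,"yaw": 0,"hand": 3.5},
    {"tx": 0,"ty": 0,"tz": 1.0,"yaw": 0,"hand": 3.5},
    {"tx": 0,"ty": 0,"tz": 0.5,"yaw": 0,"hand": 3.5},
    {"tx": 0,"ty": 0,"tz": 0,"yaw": 0,"hand": 3.5},
    {"tx": 0,"ty": 0,"tz": 0,"yaw": 0,"hand": 3.5}
  ]
}}

```text
t: 16.0
eef_pos: [0.6714, 0.1341, 0.0207]
ee_rot: [3.141, 0.0, 1.487]
wrist_force: [0.1, 0.6, -1.5]
grip_width: 0.0446
grip_force: 37.7
```

```bash
python3 go.py 85.2 .6707 .1343 .0066
```

```text
now [0.6714 0.1341 0.0207] yaw 85.18 t 16.0 w 0.0446 F [ 0.1  0.6 -1.5]
turn tool yaw by -0.02
[0.6707 0.1343 0.0066] tx 0.01 ty -0.07 tz 1.41  |1.4|
```

Emit:
{"name": "play_rows", "arguments": {
  "motion": [
    {"tx": 0,"ty": -0.07,"tz": 0.4,"yaw": 0,"hand": 3.5},
    {"tx": 0,"ty": 0,"tz": 0.4,"yaw": 0,"hand": 3.5},
    {"tx": 0,"ty": 0,"tz": 0.3,"yaw": 0,"hand": 3.5},
    {"tx": 0,"ty": 0,"tz": 0.1,"yaw": 0,"hand": 3.5},
    {"tx": 0,"ty": 0,"tz": 0,"yaw": 0,"hand": 3.5}
  ]
}}

```text
t: 16.42
eef_pos: [0.6704, 0.1344, 0.0084]
ee_rot: [-3.141, 0.0, 1.487]
wrist_force: [-0.4, -1.1, -1.6]
grip_width: 0.0448
grip_force: 37.7
```

Emit:
{"name": "play_rows", "arguments": {
  "motion": [
    {"tx": 0,"ty": 0,"tz": 0.1,"yaw": 0,"hand": 3.5},
    {"tx": 0,"ty": 0,"tz": 0.07,"yaw": 0,"hand": 3.5},
    {"tx": 0,"ty": 0,"tz": 0,"yaw": 0,"hand": 3.5}
  ]
}}

```text
t: 16.67
eef_pos: [0.6706, 0.1344, 0.0069]
ee_rot: [-3.142, 0.0, 1.487]
wrist_force: [-0.2, 0.0, -1.9]
grip_width: 0.0443
grip_force: 37.7
```

Emit:
{"name": "play_rows", "arguments": {
  "motion": [
    {"tx": 0,"ty": 0,"tz": 0.06,"yaw": 0,"hand": 3.5},
    {"tx": 0,"ty": 0,"tz": 0,"yaw": 0,"hand": 3.5}
  ]
}}

```text
t: 16.83
eef_pos: [0.6706, 0.1344, 0.0064]
ee_rot: [3.141, -0.0, 1.487]
wrist_force: [0.8, 1.2, -1.4]
grip_width: 0.0446
grip_force: 37.7
```

Emit:
{"name": "play_rows", "arguments": {
  "motion": [
    {"tx": 0,"ty": 0,"tz": 0.05,"yaw": 0,"hand": 3.5},
    {"tx": 0,"ty": 0,"tz": 0,"yaw": 0,"hand": 3.5}
  ]
}}

```text
t: 17.0
eef_pos: [0.6706, 0.1344, 0.0063]
ee_rot: [3.141, -0.0, 1.487]
wrist_force: [-0.2, -0.6, 2.3]
grip_width: 0.0446
grip_force: 38.0
```

Contact (+2.3 N) came at the expected height. Next: release, rise, and look.

Emit:
{"name": "play_rows", "arguments": {
  "motion": [
    {"tx": 0,"ty": 0,"tz": 0,"yaw": 0,"hand": 4.6},
    {"tx": 0,"ty": 0,"tz": 0,"yaw": 0,"hand": 5.0},
    {"tx": 0,"ty": 0,"tz": 0,"yaw": 0,"hand": 6.0},
    {"tx": 0,"ty": 0,"tz": 0,"yaw": 0,"hand": 7.5},
    {"tx": 0,"ty": 0,"tz": -0.5,"yaw": 0,"hand": 7.5},
    {"tx": 0,"ty": 0,"tz": -1.2,"yaw": 0,"hand": 7.5},
    {"tx": 0,"ty": 0,"tz": -1.7,"yaw": 0,"hand": 8.0},
    {"tx": 0,"ty": 0,"tz": -1.7,"yaw": 0,"hand": 8.5},
    {"tx": 0,"ty": 0,"tz": -1.7,"yaw": 0,"hand": 8.5},
    {"tx": 0,"ty": 0,"tz": -1.7,"yaw": 0,"hand": 8.5},
    {"tx": 0,"ty": 0,"tz": -1.7,"yaw": 0,"hand": 8.5},
    {"tx": 0,"ty": 0,"tz": -1.7,"yaw": 0,"hand": 8.5},
    {"tx": 0,"ty": 0,"tz": -1.7,"yaw": 0,"hand": 8.5},
    {"tx": 0,"ty": 0,"tz": 0,"yaw": 0,"hand": 8.5}
  ]
}}

```text
t: 18.17
eef_pos: [0.6729, 0.1344, 0.1471]
ee_rot: [3.135, -0.002, 1.487]
wrist_force: [1.2, 0.9, 1.4]
grip_width: 0.085
grip_force: 0.0
```

```bash
python3 go.py 95 .475 .254 .142 .475 .254 .05 .475 .254 .013
```

```text
now [0.6729 0.1344 0.1471] yaw 85.19 t 18.17 w 0.085 F [1.2 0.9 1.4]
turn tool yaw by -9.81
[0.475 0.254 0.142] tx 13.63 ty -18.67 tz 0.51  |23.1|
[0.475 0.254 0.05 ] tx 0.00 ty 0.00 tz 9.20  |9.2|
[0.475 0.254 0.013] tx 0.00 ty 0.00 tz 3.70  |3.7|
```

Emit:
{"name": "play_rows", "arguments": {
  "motion": [
    {"tx": 0,"ty": 0,"tz": 0,"yaw": -4.9,"hand": 8.5},
    {"tx": 0,"ty": 0,"tz": 0,"yaw": -4.9,"hand": 8.5},
    {"tx": 0.8,"ty": -1.1,"tz": 0,"yaw": 0,"hand": 8.5},
    {"tx": 1.6,"ty": -2.2,"tz": 0,"yaw": 0,"hand": 8.5},
    {"tx": 1.6,"ty": -2.2,"tz": 0,"yaw": 0,"hand": 8.5},
    {"tx": 1.6,"ty": -2.2,"tz": 0,"yaw": 0,"hand": 8.5},
    {"tx": 1.6,"ty": -2.2,"tz": 0,"yaw": 0,"hand": 8.5},
    {"tx": 1.6,"ty": -2.2,"tz": 0,"yaw": 0,"hand": 8.5},
    {"tx": 1.6,"ty": -2.2,"tz": 0,"yaw": 0,"hand": 8.5},
    {"tx": 1.6,"ty": -2.2,"tz": 0,"yaw": 0,"hand": 8.5},
    {"tx": 1.6,"ty": -2.2,"tz": 0,"yaw": 0,"hand": 8.5},
    {"tx": 0,"ty": 0,"tz": 0,"yaw": 0,"hand": 8.5},
    {"tx": 0,"ty": 0,"tz": 0,"yaw": 0,"hand": 8.5}
  ]
}}

```text
t: 19.25
eef_pos: [0.4713, 0.2547, 0.1424]
ee_rot: [3.141, -0.001, 1.661]
wrist_force: [0.4, -0.1, 0.1]
grip_width: 0.0851
grip_force: 0.0
```

```bash
python3 go.py 95 .475 .254 .12 .475 .254 .04; cat > chk.py <<'E'
import sys
from fit import *
# python3 chk.py w h x y yaw : refit a placed house; seed pixel by projection
w,h,x,y,a=map(float,sys.argv[1:6])
for n in (sys.argv[6:] or ["top","scene"]):
    im=ctrl.capture(n); q=upx(proj(n,[x,y,h*.5]))[0].astype(int); r=42*S; x0,y0=q-r
    u=up(im); hsv=cv2.cvtColor(u,cv2.COLOR_RGB2HSV)[y0:y0+2*r,x0:x0+2*r].astype(int)
    hq=house((x,y,np.radians(a),.01,.02),w,h); sub=fill((2*r,2*r),(x0,y0),proj(n,hq)); core=cv2.erode(sub,np.ones((15,15)))
    hs=[v for v in hsv[core>0]]; hs=np.array(hs); sat=hs[:,1]>90; hue=np.median(hs[sat,0])
    dh=np.abs((hsv[:,:,0]-hue+90)%180-90); m=((dh<9)&(hsv[:,:,1]>85)).astype(np.uint8)
    m=cv2.morphologyEx(m,cv2.MORPH_CLOSE,np.ones((25,25))); k,l=cv2.connectedComponents(m); ids=l[(core>0)&(l>0)]
    m=(l==np.bincount(ids).argmax()).astype(np.uint8); M=m*0; cv2.fillConvexPoly(M,cv2.convexHull(cv2.findNonZero(m)),1)
    p,f=fit({n:(M,(x0,y0))},w,h,x,y,np.radians(a),.015); print(n,p[:2].round(4),np.degrees(p[2]).round(1),p[3:].round(3),round(f,3),"area/exp",(M.sum()/sub.sum()).round(2))
E
python3 chk.py .055 .078 .6707 .1343 -4.8
python3 - <<'E'
E
```

```text
now [0.4713 0.2547 0.1424] yaw 95.17 t 19.25 w 0.0851 F [ 0.4 -0.1  0.1]
turn tool yaw by 0.17
[0.475 0.254 0.12 ] tx -0.11 ty 0.36 tz 2.24  |2.3|
[0.475 0.254 0.04 ] tx 0.00 ty 0.00 tz 8.00  |8.0|
top [0.6742 0.1336] -3.4 [0.022 0.002] 0.059 area/exp 1.05
scene [0.6631 0.1252] 1.5 [0.018 0.017] 0.123 area/exp 1.13
```

```bash
sed -i 's/^def house/Z0=0\ndef house/; s/,P\[:,2\]\]$/,P[:,2]+Z0]/' fit.py; sed -i 's/^w,h,x/import fit as F; F.Z0=.015\nw,h,x/' chk.py; python3 chk.py .055 .078 .6707 .1343 -4.8; python3 -c "
from h import *
cv2.imwrite('pics/p1.png',np.hstack([cv2.resize(i[:,:,::-1],(390,390),interpolation=cv2.INTER_CUBIC) for i in (ctrl.capture('top')[120:200,165:245],ctrl.capture('scene')[200:280,220:300])]))"
```

```text
top [0.6723 0.1323] -3.3 [0.006 0.027] 0.055 area/exp 1.03
scene [0.6723 0.1358] 4.0 [0.013 0.023] 0.13 area/exp 1.17
```

View pics/p1.png

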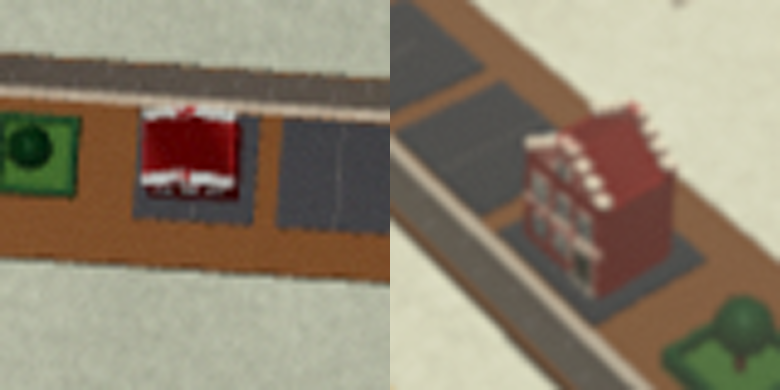

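```bash
python3 - <<'E'
from h import *
a=np.radians(-4.835);c,s=np.cos(a),np.sin(a)
def P(cx,cy,dx,dy,z): return [cx+c*dx-s*dy,cy+s*dx+c*dy,z]
def cr(n,q): 
    u=proj(n,q)[0]; o={"top":(165,120,0),"scene":(220,200,390)}[n]; return ((u[0]+.5-o[0])*4.875+o[2]).round(0),((u[1]+.5-o[1])*4.875).round(0)
for n in CAL:
    print(n,"tile",[cr(n,P(.6707,.1343,dx,dy,.015)) for dx,dy in((.035,.038),(-.035,.038),(-.035,-.038),(.035,-.038))])
    print(n,"house",[cr(n,P(.6707,.1343,dx,dy,.015)) for dx,dy in((.0225,.0275),(-.0225,.0275),(-.0225,-.0275),(.0225,-.0275))])
E
```

```text
scene tile [(np.float64(591.0), np.float64(326.0)), (np.float64(705.0), np.float64(259.0)), (np.float64(606.0), np.float64(173.0)), (np.float64(493.0), np.float64(232.0))]
scene house [(np.float64(598.0), np.float64(300.0)), (np.float64(671.0), np.float64(258.0)), (np.float64(599.0), np.float64(195.0)), (np.float64(527.0), np.float64(233.0))]
top tile [(np.float64(138.0), np.float64(108.0)), (np.float64(130.0), np.float64(218.0)), (np.float64(251.0), np.float64(226.0)), (np.float64(259.0), np.float64(116.0))]
top house [(np.float64(153.0), np.float64(129.0)), (np.float64(148.0), np.float64(200.0)), (np.float64(236.0), np.float64(205.0)), (np.float64(241.0), np.float64(135.0))]
```

Emit:
{"name": "play_rows", "arguments": {
  "motion": [
    {"tx": 0,"ty": 0.2,"tz": 0.6,"yaw": 0,"hand": 8.5},
    {"tx": -0.1,"ty": 0.15,"tz": 1.2,"yaw": 0,"hand": 8.5},
    {"tx": 0,"ty": 0,"tz": 1.4,"yaw": 0,"hand": 8.5},
    {"tx": 0,"ty": 0,"tz": 1.4,"yaw": 0,"hand": 8.5},
    {"tx": 0,"ty": 0,"tz": 1.4,"yaw": 0,"hand": 8.5},
    {"tx": 0,"ty": 0,"tz": 1.4,"yaw": 0,"hand": 8.5},
    {"tx": 0,"ty": 0,"tz": 1.4,"yaw": 0,"hand": 8.5},
    {"tx": 0,"ty": 0,"tz": 1.2,"yaw": 0,"hand": 8.5},
    {"tx": 0,"ty": 0,"tz": 0.9,"yaw": 0,"hand": 8.5},
    {"tx": 0,"ty": 0,"tz": 0,"yaw": 0,"hand": 8.5}
  ]
}}

```text
t: 20.38
eef_pos: [0.4753, 0.252, 0.0308]
ee_rot: [-3.139, 0.002, 1.658]
wrist_force: [-0.5, 0.4, -0.0]
grip_width: 0.0851
grip_force: 0.0
```

```bash
python3 go.py 95 .4755 .254 .013
```

```text
now [0.4753 0.252  0.0308] yaw 94.97 t 20.38 w 0.0851 F [-0.5  0.4 -0. ]
turn tool yaw by -0.03
[0.4755 0.254  0.013 ] tx 0.19 ty 0.04 tz 1.78  |1.8|
```

Emit:
{"name": "play_rows", "arguments": {
  "motion": [
    {"tx": 0.19,"ty": 0,"tz": 0.6,"yaw": 0,"hand": 8.5},
    {"tx": 0,"ty": 0,"tz": 0.6,"yaw": 0,"hand": 8.5},
    {"tx": 0,"ty": 0,"tz": 0.6,"yaw": 0,"hand": 7.0},
    {"tx": 0,"ty": 0,"tz": 0,"yaw": 0,"hand": 5.6},
    {"tx": 0,"ty": 0,"tz": 0,"yaw": 0,"hand": 5.0},
    {"tx": 0,"ty": 0,"tz": 0,"yaw": 0,"hand": 4.7},
    {"tx": 0,"ty": 0,"tz": 0,"yaw": 0,"hand": 4.4},
    {"tx": 0,"ty": 0,"tz": 0,"yaw": 0,"hand": 3.5},
    {"tx": 0,"ty": 0,"tz": 0,"yaw": 0,"hand": 3.5},
    {"tx": 0,"ty": 0,"tz": 0,"yaw": 0,"hand": 3.5},
    {"tx": 0,"ty": 0,"tz": 0,"yaw": 0,"hand": 3.5}
  ]
}}

```text
t: 21.3
eef_pos: [0.4756, 0.2547, 0.0152]
ee_rot: [-3.141, -0.0, 1.658]
wrist_force: [-3.7, -0.6, 5.9]
grip_width: 0.0444
grip_force: 43.3
```

A 5.9 N upward force means something is touching, possibly the chimneys against the palm. I'll re-grip 6 mm higher.

Emit:
{"name": "play_rows", "arguments": {
  "motion": [
    {"tx": 0,"ty": 0,"tz": 0,"yaw": 0,"hand": 4.8},
    {"tx": 0,"ty": 0,"tz": 0,"yaw": 0,"hand": 5.2},
    {"tx": 0,"ty": 0,"tz": -0.3,"yaw": 0,"hand": 5.2},
    {"tx": 0,"ty": 0,"tz": -0.3,"yaw": 0,"hand": 5.2},
    {"tx": 0,"ty": 0,"tz": 0,"yaw": 0,"hand": 5.2},
    {"tx": 0,"ty": 0,"tz": 0,"yaw": 0,"hand": 5.2}
  ]
}}

```text
t: 21.8
eef_pos: [0.4762, 0.2549, 0.0212]
ee_rot: [3.141, -0.0, 1.658]
wrist_force: [-0.3, 0.5, 0.2]
grip_width: 0.0519
grip_force: 0.0
```

Emit:
{"name": "play_rows", "arguments": {
  "motion": [
    {"tx": 0,"ty": 0,"tz": 0,"yaw": 0,"hand": 4.7},
    {"tx": 0,"ty": 0,"tz": 0,"yaw": 0,"hand": 4.4},
    {"tx": 0,"ty": 0,"tz": 0,"yaw": 0,"hand": 3.5},
    {"tx": 0,"ty": 0,"tz": 0,"yaw": 0,"hand": 3.5},
    {"tx": 0,"ty": 0,"tz": 0,"yaw": 0,"hand": 3.5},
    {"tx": 0,"ty": 0,"tz": 0,"yaw": 0,"hand": 3.5}
  ]
}}

```text
t: 22.3
eef_pos: [0.4755, 0.2547, 0.021]
ee_rot: [-3.141, -0.0, 1.658]
wrist_force: [-2.8, -0.9, 6.2]
grip_width: 0.0448
grip_force: 40.7
```

Emit:
{"name": "play_rows", "arguments": {
  "motion": [
    {"tx": 0,"ty": 0,"tz": -0.4,"yaw": 0,"hand": 3.5},
    {"tx": 0,"ty": 0,"tz": -0.8,"yaw": 0,"hand": 3.5},
    {"tx": 0,"ty": 0,"tz": -1.2,"yaw": 0,"hand": 3.5},
    {"tx": 0,"ty": 0,"tz": -1.5,"yaw": 0,"hand": 3.5},
    {"tx": 0,"ty": 0,"tz": -1.5,"yaw": 2.0,"hand": 3.5},
    {"tx": 0,"ty": 0,"tz": -1.5,"yaw": 2.5,"hand": 3.5},
    {"tx": 0,"ty": 0,"tz": -1.5,"yaw": 2.5,"hand": 3.5},
    {"tx": 0,"ty": 0,"tz": -1.5,"yaw": 2.5,"hand": 3.5},
    {"tx": 0,"ty": 0,"tz": -1.5,"yaw": 0.3,"hand": 3.5},
    {"tx": 0,"ty": 0,"tz": -1.5,"yaw": 0,"hand": 3.5},
    {"tx": 0,"ty": 0,"tz": -1.5,"yaw": 0,"hand": 3.5},
    {"tx": 0,"ty": 0,"tz": -0.6,"yaw": 0,"hand": 3.5},
    {"tx": 0,"ty": 0,"tz": 0,"yaw": 0,"hand": 3.5}
  ]
}}

```text
t: 23.38
eef_pos: [0.4767, 0.2551, 0.1725]
ee_rot: [3.139, -0.002, 1.487]
wrist_force: [-0.3, -0.7, -1.7]
grip_width: 0.0444
grip_force: 41.2
```

```bash
python3 go.py 85.2 .6616 .0453 .165 .6616 .0453 .048; python3 chk.py .055 .078 .6707 .1343 -4.8 scene
```

```text
now [0.4767 0.2551 0.1725] yaw 85.2 t 23.38 w 0.0444 F [-0.3 -0.7 -1.7]
turn tool yaw by -0.0
[0.6616 0.0453 0.165 ] tx -19.36 ty 20.18 tz 0.75  |28.0|
[0.6616 0.0453 0.048 ] tx 0.00 ty 0.00 tz 11.70  |11.7|
scene [0.6736 0.1392] 1.8 [0.014 0.025] 0.14 area/exp 1.19
```

Emit:
{"name": "play_rows", "arguments": {
  "motion": [
    {"tx": -0.8,"ty": 0.8,"tz": 0,"yaw": 0,"hand": 3.5},
    {"tx": -1.5,"ty": 1.5,"tz": 0,"yaw": 0,"hand": 3.5},
    {"tx": -1.9,"ty": 2.0,"tz": 0,"yaw": 0,"hand": 3.5},
    {"tx": -1.9,"ty": 2.0,"tz": 0,"yaw": 0,"hand": 3.5},
    {"tx": -1.9,"ty": 2.0,"tz": 0,"yaw": 0,"hand": 3.5},
    {"tx": -1.9,"ty": 2.0,"tz": 0,"yaw": 0,"hand": 3.5},
    {"tx": -1.9,"ty": 2.0,"tz": 0,"yaw": 0,"hand": 3.5},
    {"tx": -1.9,"ty": 2.0,"tz": 0,"yaw": 0,"hand": 3.5},
    {"tx": -1.9,"ty": 2.0,"tz": 0,"yaw": 0,"hand": 3.5},
    {"tx": -1.9,"ty": 2.0,"tz": 0,"yaw": 0,"hand": 3.5},
    {"tx": -1.3,"ty": 1.3,"tz": 0,"yaw": 0,"hand": 3.5},
    {"tx": -0.5,"ty": 0.6,"tz": 0,"yaw": 0,"hand": 3.5},
    {"tx": 0,"ty": 0,"tz": 0,"yaw": 0,"hand": 3.5},
    {"tx": 0,"ty": 0,"tz": 0,"yaw": 0,"hand": 3.5}
  ]
}}

```text
t: 24.6
eef_pos: [0.6603, 0.0458, 0.1698]
ee_rot: [-3.139, -0.0, 1.487]
wrist_force: [0.6, -0.1, -1.0]
grip_width: 0.0444
grip_force: 41.2
```

```bash
python3 go.py 85.2 .6616 .0453 .048
```

```text
now [0.6603 0.0458 0.1698] yaw 85.18 t 24.6 w 0.0444 F [ 0.6 -0.1 -1. ]
turn tool yaw by -0.02
[0.6616 0.0453 0.048 ] tx -0.04 ty 0.14 tz 12.18  |12.2|
```

Emit:
{"name": "play_rows", "arguments": {
  "motion": [
    {"tx": 0,"ty": 0.1,"tz": 0.5,"yaw": 0,"hand": 3.5},
    {"tx": 0,"ty": 0,"tz": 1.3,"yaw": 0,"hand": 3.5},
    {"tx": 0,"ty": 0,"tz": 1.5,"yaw": 0,"hand": 3.5},
    {"tx": 0,"ty": 0,"tz": 1.5,"yaw": 0,"hand": 3.5},
    {"tx": 0,"ty": 0,"tz": 1.5,"yaw": 0,"hand": 3.5},
    {"tx": 0,"ty": 0,"tz": 1.5,"yaw": 0,"hand": 3.5},
    {"tx": 0,"ty": 0,"tz": 1.5,"yaw": 0,"hand": 3.5},
    {"tx": 0,"ty": 0,"tz": 1.5,"yaw": 0,"hand": 3.5},
    {"tx": 0,"ty": 0,"tz": 1.0,"yaw": 0,"hand": 3.5},
    {"tx": 0,"ty": 0,"tz": 0.4,"yaw": 0,"hand": 3.5},
    {"tx": 0,"ty": 0,"tz": 0,"yaw": 0,"hand": 3.5},
    {"tx": 0,"ty": 0,"tz": 0,"yaw": 0,"hand": 3.5}
  ]
}}

```text
t: 25.6
eef_pos: [0.6621, 0.046, 0.0493]
ee_rot: [3.141, -0.0, 1.488]
wrist_force: [-0.1, 0.5, -0.6]
grip_width: 0.0446
grip_force: 41.2
```

```bash
python3 go.py 85.2 .6616 .0453 .036
```

```text
now [0.6621 0.046  0.0493] yaw 85.24 t 25.6 w 0.0446 F [-0.1  0.5 -0.6]
turn tool yaw by 0.04
[0.6616 0.0453 0.036 ] tx -0.07 ty -0.05 tz 1.33  |1.3|
```

Emit:
{"name": "play_rows", "arguments": {
  "motion": [
    {"tx": -0.07,"ty": -0.05,"tz": 0.4,"yaw": 0,"hand": 3.5},
    {"tx": 0,"ty": 0,"tz": 0.4,"yaw": 0,"hand": 3.5},
    {"tx": 0,"ty": 0,"tz": 0.25,"yaw": 0,"hand": 3.5},
    {"tx": 0,"ty": 0,"tz": 0.1,"yaw": 0,"hand": 3.5},
    {"tx": 0,"ty": 0,"tz": 0,"yaw": 0,"hand": 3.5}
  ]
}}

```text
t: 26.02
eef_pos: [0.6613, 0.0447, 0.0371]
ee_rot: [-3.141, 0.0, 1.487]
wrist_force: [-0.7, 0.1, -1.2]
grip_width: 0.0441
grip_force: 41.2
```

Emit:
{"name": "play_rows", "arguments": {
  "motion": [
    {"tx": 0,"ty": 0,"tz": 0.1,"yaw": 0,"hand": 3.5},
    {"tx": 0,"ty": 0,"tz": 0.05,"yaw": 0,"hand": 3.5},
    {"tx": 0,"ty": 0,"tz": 0,"yaw": 0,"hand": 3.5}
  ]
}}

```text
t: 26.27
eef_pos: [0.6616, 0.0447, 0.0362]
ee_rot: [3.141, -0.0, 1.487]
wrist_force: [-0.3, 0.4, 0.6]
grip_width: 0.0439
grip_force: 41.3
```

Emit:
{"name": "play_rows", "arguments": {
  "motion": [
    {"tx": 0,"ty": 0,"tz": 0.06,"yaw": 0,"hand": 3.5},
    {"tx": 0,"ty": 0,"tz": 0,"yaw": 0,"hand": 3.5}
  ]
}}

```text
t: 26.43
eef_pos: [0.6616, 0.0448, 0.0361]
ee_rot: [3.141, -0.0, 1.487]
wrist_force: [-1.7, -0.1, 5.0]
grip_width: 0.0442
grip_force: 41.8
```

Emit:
{"name": "play_rows", "arguments": {
  "motion": [
    {"tx": 0,"ty": 0,"tz": 0,"yaw": 0,"hand": 4.6},
    {"tx": 0,"ty": 0,"tz": 0,"yaw": 0,"hand": 5.0},
    {"tx": 0,"ty": 0,"tz": 0,"yaw": 0,"hand": 6.0},
    {"tx": 0,"ty": 0,"tz": 0,"yaw": 0,"hand": 7.5},
    {"tx": 0,"ty": 0,"tz": -0.5,"yaw": 0,"hand": 7.5},
    {"tx": 0,"ty": 0,"tz": -1.2,"yaw": 0,"hand": 7.5},
    {"tx": 0,"ty": 0,"tz": -1.7,"yaw": 0,"hand": 8.0},
    {"tx": 0,"ty": 0,"tz": -1.7,"yaw": 0,"hand": 8.5},
    {"tx": 0,"ty": 0,"tz": -1.7,"yaw": -5,"hand": 8.5},
    {"tx": 0,"ty": 0,"tz": -1.7,"yaw": -5,"hand": 8.5},
    {"tx": 0,"ty": 0,"tz": -1.7,"yaw": -5,"hand": 8.5},
    {"tx": 0,"ty": 0,"tz": -1.7,"yaw": -5,"hand": 8.5},
    {"tx": 0,"ty": 0,"tz": -1.0,"yaw": -5,"hand": 8.5},
    {"tx": 0,"ty": 0,"tz": 0,"yaw": -6.3,"hand": 8.5},
    {"tx": 0,"ty": 0,"tz": 0,"yaw": 0,"hand": 8.5}
  ]
}}

```text
t: 27.68
eef_pos: [0.6622, 0.0444, 0.1666]
ee_rot: [3.139, 0.001, 2.038]
wrist_force: [-0.2, -0.4, 0.2]
grip_width: 0.085
grip_force: 0.0
```

```bash
python3 go.py 116.5 .535 .441 .16 .535 .441 .05
```

```text
now [0.6622 0.0444 0.1666] yaw 116.75 t 27.68 w 0.085 F [-0.2 -0.4  0.2]
turn tool yaw by 0.25
[0.535 0.441 0.16 ] tx 41.17 ty 6.31 tz 0.66  |41.7|
[0.535 0.441 0.05 ] tx 0.00 ty 0.00 tz 11.00  |11.0|
```

Emit:
{"name": "play_rows", "arguments": {
  "motion": [
    {"tx": 1.2,"ty": 0.2,"tz": 0,"yaw": 0,"hand": 8.5},
    {"tx": 2.5,"ty": 0.4,"tz": 0,"yaw": 0,"hand": 8.5},
    {"tx": 2.5,"ty": 0.4,"tz": 0,"yaw": 0,"hand": 8.5},
    {"tx": 2.5,"ty": 0.4,"tz": 0,"yaw": 0,"hand": 8.5},
    {"tx": 2.5,"ty": 0.4,"tz": 0,"yaw": 0,"hand": 8.5},
    {"tx": 2.5,"ty": 0.4,"tz": 0,"yaw": 0,"hand": 8.5},
    {"tx": 2.5,"ty": 0.4,"tz": 0,"yaw": 0,"hand": 8.5},
    {"tx": 2.5,"ty": 0.4,"tz": 0,"yaw": 0,"hand": 8.5},
    {"tx": 2.5,"ty": 0.4,"tz": 0,"yaw": 0,"hand": 8.5},
    {"tx": 2.5,"ty": 0.4,"tz": 0,"yaw": 0,"hand": 8.5},
    {"tx": 2.5,"ty": 0.4,"tz": 0,"yaw": 0,"hand": 8.5},
    {"tx": 2.5,"ty": 0.4,"tz": 0,"yaw": 0,"hand": 8.5},
    {"tx": 2.5,"ty": 0.4,"tz": 0,"yaw": 0,"hand": 8.5},
    {"tx": 2.5,"ty": 0.4,"tz": 0,"yaw": 0,"hand": 8.5},
    {"tx": 2.5,"ty": 0.4,"tz": 0,"yaw": 0,"hand": 8.5},
    {"tx": 2.5,"ty": 0.4,"tz": 0,"yaw": 0,"hand": 8.5},
    {"tx": 2.5,"ty": 0.3,"tz": 0,"yaw": 0,"hand": 8.5},
    {"tx": 0,"ty": 0,"tz": 0,"yaw": 0,"hand": 8.5},
    {"tx": 0,"ty": 0,"tz": 0,"yaw": 0,"hand": 8.5}
  ]
}}

```text
t: 29.27
eef_pos: [0.5331, 0.4453, 0.1635]
ee_rot: [-3.14, -0.001, 2.035]
wrist_force: [0.1, -1.1, -0.0]
grip_width: 0.0851
grip_force: 0.0
```

```bash
python3 go.py 116.5 .535 .441 .06; python3 chk.py .077 .103 .6631 .0446 -4.8;python3 chk.py .055 .078 .6707 .1343 -4.8 top
```

```text
now [0.5331 0.4453 0.1635] yaw 116.58 t 29.27 w 0.0851 F [ 0.1 -1.1 -0. ]
turn tool yaw by 0.08
[0.535 0.441 0.06 ] tx -0.47 ty -0.02 tz 10.35  |10.4|
top [0.662  0.0445] -2.0 [0.014 0.003] 0.072 area/exp 0.93
scene [0.6489 0.0297] -16.3 [0. 0.] 35.092 area/exp 0.02
top [0.6721 0.1323] -3.3 [0.006 0.027] 0.055 area/exp 1.03
```

Emit:
{"name": "play_rows", "arguments": {
  "motion": [
    {"tx": -0.25,"ty": 0,"tz": 0.6,"yaw": 0,"hand": 8.5},
    {"tx": -0.2,"ty": 0,"tz": 1.2,"yaw": 0,"hand": 8.5},
    {"tx": 0,"ty": 0,"tz": 1.4,"yaw": 0,"hand": 8.5},
    {"tx": 0,"ty": 0,"tz": 1.4,"yaw": 0,"hand": 8.5},
    {"tx": 0,"ty": 0,"tz": 1.4,"yaw": 0,"hand": 8.5},
    {"tx": 0,"ty": 0,"tz": 1.4,"yaw": 0,"hand": 8.5},
    {"tx": 0,"ty": 0,"tz": 1.4,"yaw": 0,"hand": 8.5},
    {"tx": 0,"ty": 0,"tz": 1.2,"yaw": 0,"hand": 8.5},
    {"tx": 0,"ty": 0,"tz": 0.6,"yaw": 0,"hand": 8.5},
    {"tx": 0,"ty": 0,"tz": 0,"yaw": 0,"hand": 8.5},
    {"tx": 0,"ty": 0,"tz": 0,"yaw": 0,"hand": 8.5}
  ]
}}

```text
t: 30.33
eef_pos: [0.5381, 0.4381, 0.0583]
ee_rot: [-3.141, 0.0, 2.033]
wrist_force: [0.0, 0.9, 0.8]
grip_width: 0.085
grip_force: 0.0
```

```bash
python3 go.py 116.5 .535 .441 .042
```

```text
now [0.5381 0.4381 0.0583] yaw 116.46 t 30.33 w 0.085 F [0.  0.9 0.8]
turn tool yaw by -0.04
[0.535 0.441 0.042] tx 0.40 ty -0.15 tz 1.63  |1.7|
```

Emit:
{"name": "play_rows", "arguments": {
  "motion": [
    {"tx": 0.4,"ty": -0.15,"tz": 0.4,"yaw": 0,"hand": 8.5},
    {"tx": 0,"ty": 0,"tz": 0.6,"yaw": 0,"hand": 8.5},
    {"tx": 0,"ty": 0,"tz": 0.6,"yaw": 0,"hand": 7.0},
    {"tx": 0,"ty": 0,"tz": 0,"yaw": 0,"hand": 5.6},
    {"tx": 0,"ty": 0,"tz": 0,"yaw": 0,"hand": 5.2},
    {"tx": 0,"ty": 0,"tz": 0,"yaw": 0,"hand": 5.0},
    {"tx": 0,"ty": 0,"tz": 0,"yaw": 0,"hand": 4.8},
    {"tx": 0,"ty": 0,"tz": 0,"yaw": 0,"hand": 4.6},
    {"tx": 0,"ty": 0,"tz": 0,"yaw": 0,"hand": 4.4},
    {"tx": 0,"ty": 0,"tz": 0,"yaw": 0,"hand": 3.5},
    {"tx": 0,"ty": 0,"tz": 0,"yaw": 0,"hand": 3.5},
    {"tx": 0,"ty": 0,"tz": 0,"yaw": 0,"hand": 3.5}
  ]
}}

```text
t: 31.33
eef_pos: [0.5347, 0.4414, 0.0427]
ee_rot: [3.141, -0.0, 2.033]
wrist_force: [-2.5, -1.3, 5.1]
grip_width: 0.0445
grip_force: 40.9
```

Emit:
{"name": "play_rows", "arguments": {
  "motion": [
    {"tx": 0,"ty": 0,"tz": -0.4,"yaw": 0,"hand": 3.5},
    {"tx": 0,"ty": 0,"tz": -0.8,"yaw": 0,"hand": 3.5},
    {"tx": 0,"ty": 0,"tz": -1.2,"yaw": 0,"hand": 3.5},
    {"tx": 0,"ty": 0,"tz": -1.5,"yaw": 1.5,"hand": 3.5},
    {"tx": 0,"ty": 0,"tz": -1.5,"yaw": 3,"hand": 3.5},
    {"tx": 0,"ty": 0,"tz": -1.5,"yaw": 4,"hand": 3.5},
    {"tx": 0,"ty": 0,"tz": -1.5,"yaw": 4,"hand": 3.5},
    {"tx": 0,"ty": 0,"tz": -1.5,"yaw": 4,"hand": 3.5},
    {"tx": 0,"ty": 0,"tz": -1.5,"yaw": 4,"hand": 3.5},
    {"tx": 0,"ty": 0,"tz": -1.5,"yaw": 4,"hand": 3.5},
    {"tx": 0,"ty": 0,"tz": -1.5,"yaw": 4,"hand": 3.5},
    {"tx": 0,"ty": 0,"tz": -1.0,"yaw": 2.0,"hand": 3.5},
    {"tx": 0,"ty": 0,"tz": -0.5,"yaw": 0.8,"hand": 3.5},
    {"tx": 0,"ty": 0,"tz": 0,"yaw": 0,"hand": 3.5}
  ]
}}

```text
t: 32.5
eef_pos: [0.5352, 0.4419, 0.2034]
ee_rot: [3.139, -0.002, 1.487]
wrist_force: [0.1, 0.3, -0.9]
grip_width: 0.0441
grip_force: 41.1
```

```bash
python3 go.py 85.2 .57 .15 .2 .6546 -.0451 .2
```

```text
now [0.5352 0.4419 0.2034] yaw 85.22 t 32.5 w 0.0441 F [ 0.1  0.3 -0.9]
turn tool yaw by 0.02
[0.57 0.15 0.2 ] tx -28.79 ty 5.91 tz 0.34  |29.4|
[ 0.6546 -0.0451  0.2   ] tx -18.73 ty 10.06 tz -0.00  |21.3|
```

Emit:
{"name": "play_rows", "arguments": {
  "motion": [
    {"tx": -1.0,"ty": 0.2,"tz": 0,"yaw": 0,"hand": 3.5},
    {"tx": -1.8,"ty": 0.4,"tz": 0,"yaw": 0,"hand": 3.5},
    {"tx": -2.0,"ty": 0.4,"tz": 0,"yaw": 0,"hand": 3.5},
    {"tx": -2.0,"ty": 0.4,"tz": 0,"yaw": 0,"hand": 3.5},
    {"tx": -2.0,"ty": 0.4,"tz": 0,"yaw": 0,"hand": 3.5},
    {"tx": -2.0,"ty": 0.4,"tz": 0,"yaw": 0,"hand": 3.5},
    {"tx": -2.0,"ty": 0.4,"tz": 0,"yaw": 0,"hand": 3.5},
    {"tx": -2.0,"ty": 0.4,"tz": 0,"yaw": 0,"hand": 3.5},
    {"tx": -2.0,"ty": 0.4,"tz": 0,"yaw": 0,"hand": 3.5},
    {"tx": -2.0,"ty": 0.4,"tz": 0,"yaw": 0,"hand": 3.5},
    {"tx": -2.0,"ty": 0.4,"tz": 0,"yaw": 0,"hand": 3.5},
    {"tx": -2.0,"ty": 0.4,"tz": 0,"yaw": 0,"hand": 3.5},
    {"tx": -2.0,"ty": 0.4,"tz": 0,"yaw": 0,"hand": 3.5},
    {"tx": -2.0,"ty": 0.4,"tz": 0,"yaw": 0,"hand": 3.5},
    {"tx": -2.0,"ty": 0.5,"tz": 0,"yaw": 0,"hand": 3.5}
  ]
}}

```text
t: 33.75
eef_pos: [0.5684, 0.1474, 0.2005]
ee_rot: [-3.14, 0.001, 1.488]
wrist_force: [-0.3, 0.3, -1.1]
grip_width: 0.0446
grip_force: 41.1
```

Emit:
{"name": "play_rows", "arguments": {
  "motion": [
    {"tx": -1.8,"ty": 1.0,"tz": 0,"yaw": 0,"hand": 3.5},
    {"tx": -1.8,"ty": 1.0,"tz": 0,"yaw": 0,"hand": 3.5},
    {"tx": -1.8,"ty": 1.0,"tz": 0,"yaw": 0,"hand": 3.5},
    {"tx": -1.8,"ty": 1.0,"tz": 0,"yaw": 0,"hand": 3.5},
    {"tx": -1.8,"ty": 1.0,"tz": 0,"yaw": 0,"hand": 3.5},
    {"tx": -1.8,"ty": 1.0,"tz": 0,"yaw": 0,"hand": 3.5},
    {"tx": -1.8,"ty": 1.0,"tz": 0,"yaw": 0,"hand": 3.5},
    {"tx": -1.8,"ty": 1.0,"tz": 0,"yaw": 0,"hand": 3.5},
    {"tx": -1.8,"ty": 1.0,"tz": 0,"yaw": 0,"hand": 3.5},
    {"tx": -1.6,"ty": 0.8,"tz": 0,"yaw": 0,"hand": 3.5},
    {"tx": -0.8,"ty": 0.4,"tz": 0,"yaw": 0,"hand": 3.5},
    {"tx": 0,"ty": 0,"tz": 0,"yaw": 0,"hand": 3.5},
    {"tx": 0,"ty": 0,"tz": 0,"yaw": 0,"hand": 3.5},
    {"tx": 0,"ty": 0,"tz": 0,"yaw": 0,"hand": 3.5}
  ]
}}

```text
t: 34.92
eef_pos: [0.6549, -0.0428, 0.2009]
ee_rot: [-3.141, -0.001, 1.489]
wrist_force: [0.2, 0.8, -1.2]
grip_width: 0.0444
grip_force: 41.1
```

```bash
python3 go.py 85.2 .6546 -.0451 .072
```

```text
now [ 0.6549 -0.0428  0.2009] yaw 85.29 t 34.92 w 0.0444 F [ 0.2  0.8 -1.2]
turn tool yaw by 0.09
[ 0.6546 -0.0451  0.072 ] tx -0.23 ty -0.01 tz 12.89  |12.9|
```

Emit:
{"name": "play_rows", "arguments": {
  "motion": [
    {"tx": -0.1,"ty": 0,"tz": 0.5,"yaw": 0,"hand": 3.5},
    {"tx": -0.1,"ty": 0,"tz": 1.3,"yaw": 0,"hand": 3.5},
    {"tx": 0,"ty": 0,"tz": 1.5,"yaw": 0,"hand": 3.5},
    {"tx": 0,"ty": 0,"tz": 1.5,"yaw": 0,"hand": 3.5},
    {"tx": 0,"ty": 0,"tz": 1.5,"yaw": 0,"hand": 3.5},
    {"tx": 0,"ty": 0,"tz": 1.5,"yaw": 0,"hand": 3.5},
    {"tx": 0,"ty": 0,"tz": 1.5,"yaw": 0,"hand": 3.5},
    {"tx": 0,"ty": 0,"tz": 1.5,"yaw": 0,"hand": 3.5},
    {"tx": 0,"ty": 0,"tz": 1.2,"yaw": 0,"hand": 3.5},
    {"tx": 0,"ty": 0,"tz": 0.8,"yaw": 0,"hand": 3.5},
    {"tx": 0,"ty": 0,"tz": 0,"yaw": 0,"hand": 3.5},
    {"tx": 0,"ty": 0,"tz": 0,"yaw": 0,"hand": 3.5}
  ]
}}

```text
t: 35.92
eef_pos: [0.6552, -0.0461, 0.0732]
ee_rot: [-3.141, -0.0, 1.488]
wrist_force: [0.7, 0.7, -1.8]
grip_width: 0.0444
grip_force: 41.1
```

```bash
python3 go.py 85.2 .6546 -.0451 .0577
```

```text
now [ 0.6552 -0.0461  0.0732] yaw 85.23 t 35.92 w 0.0444 F [ 0.7  0.7 -1.8]
turn tool yaw by 0.03
[ 0.6546 -0.0451  0.0577] tx 0.09 ty -0.07 tz 1.55  |1.6|
```

Emit:
{"name": "play_rows", "arguments": {
  "motion": [
    {"tx": 0.09,"ty": -0.07,"tz": 0.5,"yaw": 0,"hand": 3.5},
    {"tx": 0,"ty": 0,"tz": 0.5,"yaw": 0,"hand": 3.5},
    {"tx": 0,"ty": 0,"tz": 0.3,"yaw": 0,"hand": 3.5},
    {"tx": 0,"ty": 0,"tz": 0.1,"yaw": 0,"hand": 3.5},
    {"tx": 0,"ty": 0,"tz": 0,"yaw": 0,"hand": 3.5}
  ]
}}

```text
t: 36.33
eef_pos: [0.6544, -0.0454, 0.059]
ee_rot: [-3.141, 0.0, 1.487]
wrist_force: [-0.2, -0.1, -1.7]
grip_width: 0.0445
grip_force: 41.1
```

Emit:
{"name": "play_rows", "arguments": {
  "motion": [
    {"tx": 0,"ty": 0,"tz": 0.08,"yaw": 0,"hand": 3.5},
    {"tx": 0,"ty": 0,"tz": 0.06,"yaw": 0,"hand": 3.5},
    {"tx": 0,"ty": 0,"tz": 0,"yaw": 0,"hand": 3.5}
  ]
}}

```text
t: 36.58
eef_pos: [0.6547, -0.0455, 0.0579]
ee_rot: [3.141, 0.0, 1.487]
wrist_force: [-0.8, 0.5, -1.0]
grip_width: 0.0443
grip_force: 41.1
```

Emit:
{"name": "play_rows", "arguments": {
  "motion": [
    {"tx": 0,"ty": 0,"tz": 0.06,"yaw": 0,"hand": 3.5},
    {"tx": 0,"ty": 0,"tz": 0,"yaw": 0,"hand": 3.5}
  ]
}}

```text
t: 36.75
eef_pos: [0.6547, -0.0455, 0.0577]
ee_rot: [3.141, -0.0, 1.487]
wrist_force: [-1.1, 0.8, 1.0]
grip_width: 0.0447
grip_force: 41.5
```

Emit:
{"name": "play_rows", "arguments": {
  "motion": [
    {"tx": 0,"ty": 0,"tz": 0,"yaw": 0,"hand": 4.6},
    {"tx": 0,"ty": 0,"tz": 0,"yaw": 0,"hand": 5.0},
    {"tx": 0,"ty": 0,"tz": 0,"yaw": 0,"hand": 6.0},
    {"tx": 0,"ty": 0,"tz": 0,"yaw": 0,"hand": 7.5},
    {"tx": 0,"ty": 0,"tz": -0.5,"yaw": 0,"hand": 7.5},
    {"tx": 0,"ty": 0,"tz": -1.2,"yaw": 0,"hand": 7.5},
    {"tx": 0,"ty": 0,"tz": -1.7,"yaw": 0,"hand": 8.0},
    {"tx": 0,"ty": 0,"tz": -1.7,"yaw": 0,"hand": 8.5},
    {"tx": 0,"ty": 0,"tz": -1.7,"yaw": 0,"hand": 8.5},
    {"tx": 0,"ty": 0,"tz": -1.7,"yaw": 3.7,"hand": 8.5},
    {"tx": 0,"ty": 0,"tz": -1.7,"yaw": 5,"hand": 8.5},
    {"tx": 0,"ty": 0,"tz": -1.7,"yaw": 5,"hand": 8.5},
    {"tx": 0,"ty": 0,"tz": -1.0,"yaw": 0,"hand": 8.5},
    {"tx": 0,"ty": 0,"tz": 0,"yaw": 0,"hand": 8.5}
  ]
}}

```text
t: 37.92
eef_pos: [0.6561, -0.0458, 0.1897]
ee_rot: [3.137, -0.001, 1.251]
wrist_force: [0.1, -0.8, 0.0]
grip_width: 0.0852
grip_force: 0.0
```

```bash
python3 go.py 71.5 .474 -.29 .185
```

```text
now [ 0.6561 -0.0458  0.1897] yaw 71.65 t 37.92 w 0.0852 F [ 0.1 -0.8  0. ]
turn tool yaw by 0.15
[ 0.474 -0.29   0.185] tx -28.93 ty -9.52 tz 0.47  |30.5|
```

Emit:
{"name": "play_rows", "arguments": {
  "motion": [
    {"tx": -1.0,"ty": -0.3,"tz": 0,"yaw": 0,"hand": 8.5},
    {"tx": -2.0,"ty": -0.7,"tz": 0,"yaw": 0,"hand": 8.5},
    {"tx": -2.2,"ty": -0.7,"tz": 0,"yaw": 0,"hand": 8.5},
    {"tx": -2.2,"ty": -0.7,"tz": 0,"yaw": 0,"hand": 8.5},
    {"tx": -2.2,"ty": -0.7,"tz": 0,"yaw": 0,"hand": 8.5},
    {"tx": -2.2,"ty": -0.7,"tz": 0,"yaw": 0,"hand": 8.5},
    {"tx": -2.2,"ty": -0.7,"tz": 0,"yaw": 0,"hand": 8.5},
    {"tx": -2.2,"ty": -0.7,"tz": 0,"yaw": 0,"hand": 8.5},
    {"tx": -2.2,"ty": -0.7,"tz": 0,"yaw": 0,"hand": 8.5},
    {"tx": -2.2,"ty": -0.7,"tz": 0,"yaw": 0,"hand": 8.5},
    {"tx": -2.2,"ty": -0.7,"tz": 0,"yaw": 0,"hand": 8.5},
    {"tx": -2.2,"ty": -0.7,"tz": 0,"yaw": 0,"hand": 8.5},
    {"tx": -2.2,"ty": -0.7,"tz": 0,"yaw": 0,"hand": 8.5},
    {"tx": -1.7,"ty": -0.8,"tz": 0,"yaw": 0,"hand": 8.5},
    {"tx": 0,"ty": 0,"tz": 0,"yaw": 0,"hand": 8.5},
    {"tx": 0,"ty": 0,"tz": 0,"yaw": 0,"hand": 8.5},
    {"tx": 0,"ty": 0,"tz": 0,"yaw": 0,"hand": 8.5}
  ]
}}

```text
t: 39.33
eef_pos: [0.4725, -0.2888, 0.1856]
ee_rot: [-3.14, -0.001, 1.249]
wrist_force: [-0.1, -0.3, -0.3]
grip_width: 0.085
grip_force: 0.0
```

```bash
python3 go.py 71.5 .474 -.29 .08; python3 chk.py .1 .128 .6556 -.0451 -4.8; python3 chk.py .077 .103 .6631 .0446 -4.8 top
python3 -c "
from h import *
cv2.imwrite('pics/p2.png',np.hstack([cv2.resize(i[:,:,::-1],(390,390),interpolation=cv2.INTER_CUBIC) for i in (ctrl.capture('top')[100:220,225:345],ctrl.capture('scene')[110:260,170:320])]))"
```

```text
now [ 0.4725 -0.2888  0.1856] yaw 71.57 t 39.33 w 0.085 F [-0.1 -0.3 -0.3]
turn tool yaw by 0.07
[ 0.474 -0.29   0.08 ] tx -0.06 ty 0.18 tz 10.56  |10.6|
top [ 0.6551 -0.0455] -7.2 [0.01  0.018] 0.034 area/exp 0.96
scene [ 0.6407 -0.06  ] -16.2 [0. 0.] 9.436 area/exp 0.08
top [0.6623 0.0442] -0.8 [0.015 0.004] 0.081 area/exp 0.92
```

View pics/p2.png

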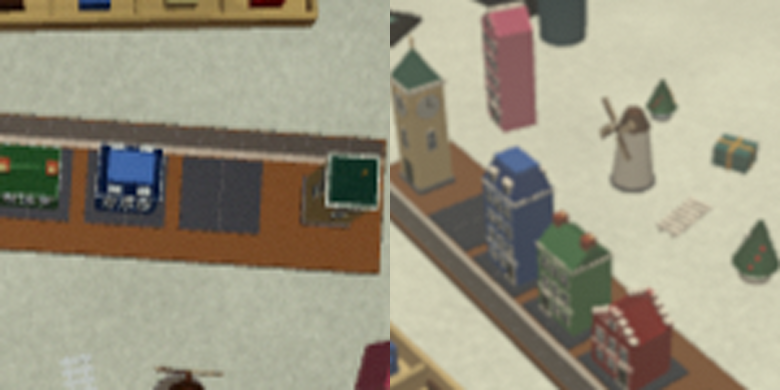

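The red, green and blue houses stand upright and square on plots a to c, and the windmill is untouched. Pink is next.

Emit:
{"name": "play_rows", "arguments": {
  "motion": [
    {"tx": 0,"ty": 0.15,"tz": 0.6,"yaw": 0,"hand": 8.5},
    {"tx": 0,"ty": 0,"tz": 1.2,"yaw": 0,"hand": 8.5},
    {"tx": 0,"ty": 0,"tz": 1.3,"yaw": 0,"hand": 8.5},
    {"tx": 0,"ty": 0,"tz": 1.3,"yaw": 0,"hand": 8.5},
    {"tx": 0,"ty": 0,"tz": 1.3,"yaw": 0,"hand": 8.5},
    {"tx": 0,"ty": 0,"tz": 1.3,"yaw": 0,"hand": 8.5},
    {"tx": 0,"ty": 0,"tz": 1.3,"yaw": 0,"hand": 8.5},
    {"tx": 0,"ty": 0,"tz": 1.0,"yaw": 0,"hand": 8.5},
    {"tx": 0,"ty": 0,"tz": 0.6,"yaw": 0,"hand": 8.5},
    {"tx": 0,"ty": 0,"tz": 0,"yaw": 0,"hand": 8.5},
    {"tx": 0,"ty": 0,"tz": 0,"yaw": 0,"hand": 8.5}
  ]
}}

```text
t: 40.5
eef_pos: [0.4743, -0.2899, 0.0872]
ee_rot: [-3.141, 0.0, 1.248]
wrist_force: [-0.2, -0.2, 0.3]
grip_width: 0.0851
grip_force: 0.0
```

```bash
python3 go.py 71.5 .474 -.29 .068
```

```text
now [ 0.4743 -0.2899  0.0872] yaw 71.51 t 40.5 w 0.0851 F [-0.2 -0.2  0.3]
turn tool yaw by 0.01
[ 0.474 -0.29   0.068] tx -0.02 ty -0.03 tz 1.92  |1.9|
```

Emit:
{"name": "play_rows", "arguments": {
  "motion": [
    {"tx": 0,"ty": 0,"tz": 0.6,"yaw": 0,"hand": 8.5},
    {"tx": 0,"ty": 0,"tz": 0.6,"yaw": 0,"hand": 8.5},
    {"tx": 0,"ty": 0,"tz": 0.6,"yaw": 0,"hand": 7.0},
    {"tx": 0,"ty": 0,"tz": 0.1,"yaw": 0,"hand": 5.6},
    {"tx": 0,"ty": 0,"tz": 0,"yaw": 0,"hand": 5.2},
    {"tx": 0,"ty": 0,"tz": 0,"yaw": 0,"hand": 5.0},
    {"tx": 0,"ty": 0,"tz": 0,"yaw": 0,"hand": 4.8},
    {"tx": 0,"ty": 0,"tz": 0,"yaw": 0,"hand": 4.6},
    {"tx": 0,"ty": 0,"tz": 0,"yaw": 0,"hand": 4.4},
    {"tx": 0,"ty": 0,"tz": 0,"yaw": 0,"hand": 3.5},
    {"tx": 0,"ty": 0,"tz": 0,"yaw": 0,"hand": 3.5},
    {"tx": 0,"ty": 0,"tz": 0,"yaw": 0,"hand": 3.5}
  ]
}}

```text
t: 41.5
eef_pos: [0.4742, -0.2899, 0.0687]
ee_rot: [3.141, -0.0, 1.248]
wrist_force: [-1.9, 0.8, 5.7]
grip_width: 0.045
grip_force: 40.6
```

Emit:
{"name": "play_rows", "arguments": {
  "motion": [
    {"tx": 0,"ty": 0,"tz": -0.4,"yaw": 0,"hand": 3.5},
    {"tx": 0,"ty": 0,"tz": -0.8,"yaw": 0,"hand": 3.5},
    {"tx": 0,"ty": 0,"tz": -1.2,"yaw": 0,"hand": 3.5},
    {"tx": 0,"ty": 0,"tz": -1.5,"yaw": -1.7,"hand": 3.5},
    {"tx": 0,"ty": 0,"tz": -1.5,"yaw": -3,"hand": 3.5},
    {"tx": 0,"ty": 0,"tz": -1.5,"yaw": -3,"hand": 3.5},
    {"tx": 0,"ty": 0,"tz": -1.5,"yaw": -3,"hand": 3.5},
    {"tx": 0,"ty": 0,"tz": -1.5,"yaw": -2,"hand": 3.5},
    {"tx": 0,"ty": 0,"tz": -1.5,"yaw": -1,"hand": 3.5},
    {"tx": 0,"ty": 0,"tz": -1.1,"yaw": 0,"hand": 3.5},
    {"tx": 0,"ty": 0,"tz": -0.5,"yaw": 0,"hand": 3.5},
    {"tx": 0,"ty": 0,"tz": 0,"yaw": 0,"hand": 3.5}
  ]
}}

```text
t: 42.5
eef_pos: [0.4747, -0.2902, 0.1995]
ee_rot: [3.14, 0.001, 1.487]
wrist_force: [0.5, -0.1, -2.0]
grip_width: 0.0449
grip_force: 41.1
```

```bash
python3 go.py 85.2 .54 -.137 .2 .647 -.135 .2
```

```text
now [ 0.4747 -0.2902  0.1995] yaw 85.19 t 42.5 w 0.0449 F [ 0.5 -0.1 -2. ]
turn tool yaw by -0.01
[ 0.54  -0.137  0.2  ] tx 15.82 ty 5.22 tz -0.05  |16.7|
[ 0.647 -0.135  0.2  ] tx 1.09 ty 10.65 tz -0.00  |10.7|
```

Emit:
{"name": "play_rows", "arguments": {
  "motion": [
    {"tx": 0.8,"ty": 0.3,"tz": 0,"yaw": 0,"hand": 3.5},
    {"tx": 1.5,"ty": 0.5,"tz": 0,"yaw": 0,"hand": 3.5},
    {"tx": 1.9,"ty": 0.6,"tz": 0,"yaw": 0,"hand": 3.5},
    {"tx": 1.9,"ty": 0.6,"tz": 0,"yaw": 0,"hand": 3.5},
    {"tx": 1.9,"ty": 0.6,"tz": 0,"yaw": 0,"hand": 3.5},
    {"tx": 1.9,"ty": 0.6,"tz": 0,"yaw": 0,"hand": 3.5},
    {"tx": 1.9,"ty": 0.6,"tz": 0,"yaw": 0,"hand": 3.5},
    {"tx": 1.9,"ty": 0.6,"tz": 0,"yaw": 0,"hand": 3.5},
    {"tx": 1.5,"ty": 0.5,"tz": 0,"yaw": 0,"hand": 3.5},
    {"tx": 0.6,"ty": 0.5,"tz": 0,"yaw": 0,"hand": 3.5},
    {"tx": 0,"ty": 0,"tz": 0,"yaw": 0,"hand": 3.5}
  ]
}}

```text
t: 43.42
eef_pos: [0.5422, -0.1342, 0.1972]
ee_rot: [-3.14, -0.001, 1.491]
wrist_force: [0.0, -0.3, -3.8]
grip_width: 0.0449
grip_force: 41.0
```

Emit:
{"name": "play_rows", "arguments": {
  "motion": [
    {"tx": 0.1,"ty": 1.0,"tz": 0,"yaw": 0,"hand": 3.5},
    {"tx": 0.2,"ty": 1.7,"tz": 0,"yaw": 0,"hand": 3.5},
    {"tx": 0.2,"ty": 1.9,"tz": 0,"yaw": 0,"hand": 3.5},
    {"tx": 0.2,"ty": 1.9,"tz": 0,"yaw": 0,"hand": 3.5},
    {"tx": 0.2,"ty": 1.9,"tz": 0,"yaw": 0,"hand": 3.5},
    {"tx": 0.1,"ty": 1.5,"tz": 0,"yaw": 0,"hand": 3.5},
    {"tx": 0.1,"ty": 0.7,"tz": 0,"yaw": 0,"hand": 3.5},
    {"tx": 0,"ty": 0,"tz": 0,"yaw": 0,"hand": 3.5},
    {"tx": 0,"ty": 0,"tz": 0,"yaw": 0,"hand": 3.5}
  ]
}}

```text
t: 44.17
eef_pos: [0.6471, -0.1359, 0.1977]
ee_rot: [-3.14, 0.001, 1.486]
wrist_force: [-0.3, 0.1, -2.8]
grip_width: 0.0449
grip_force: 41.4
```

```bash
python3 go.py 85.2 .647 -.135 .1
```

```text
now [ 0.6471 -0.1359  0.1977] yaw 85.13 t 44.17 w 0.0449 F [-0.3  0.1 -2.8]
turn tool yaw by -0.07
[ 0.647 -0.135  0.1  ] tx 0.09 ty -0.02 tz 9.77  |9.8|
```

Emit:
{"name": "play_rows", "arguments": {
  "motion": [
    {"tx": 0.08,"ty": 0,"tz": 0.5,"yaw": 0,"hand": 3.5},
    {"tx": 0,"ty": 0,"tz": 1.2,"yaw": 0,"hand": 3.5},
    {"tx": 0,"ty": 0,"tz": 1.4,"yaw": 0,"hand": 3.5},
    {"tx": 0,"ty": 0,"tz": 1.4,"yaw": 0,"hand": 3.5},
    {"tx": 0,"ty": 0,"tz": 1.4,"yaw": 0,"hand": 3.5},
    {"tx": 0,"ty": 0,"tz": 1.4,"yaw": 0,"hand": 3.5},
    {"tx": 0,"ty": 0,"tz": 1.2,"yaw": 0,"hand": 3.5},
    {"tx": 0,"ty": 0,"tz": 0.9,"yaw": 0,"hand": 3.5},
    {"tx": 0,"ty": 0,"tz": 0.4,"yaw": 0,"hand": 3.5},
    {"tx": 0,"ty": 0,"tz": 0,"yaw": 0,"hand": 3.5},
    {"tx": 0,"ty": 0,"tz": 0,"yaw": 0,"hand": 3.5}
  ]
}}

```text
t: 45.08
eef_pos: [0.6479, -0.1342, 0.1008]
ee_rot: [3.141, 0.0, 1.487]
wrist_force: [0.3, 0.4, -3.3]
grip_width: 0.0451
grip_force: 41.4
```

```bash
python3 go.py 85.2 .647 -.135 .0837
```

```text
now [ 0.6479 -0.1342  0.1008] yaw 85.19 t 45.08 w 0.0451 F [ 0.3  0.4 -3.3]
turn tool yaw by -0.01
[ 0.647  -0.135   0.0837] tx -0.09 ty -0.09 tz 1.71  |1.7|
```

Emit:
{"name": "play_rows", "arguments": {
  "motion": [
    {"tx": -0.08,"ty": -0.08,"tz": 0.5,"yaw": 0,"hand": 3.5},
    {"tx": 0,"ty": 0,"tz": 0.5,"yaw": 0,"hand": 3.5},
    {"tx": 0,"ty": 0,"tz": 0.4,"yaw": 0,"hand": 3.5},
    {"tx": 0,"ty": 0,"tz": 0.15,"yaw": 0,"hand": 3.5},
    {"tx": 0,"ty": 0,"tz": 0,"yaw": 0,"hand": 3.5}
  ]
}}

```text
t: 45.5
eef_pos: [0.6467, -0.1346, 0.0842]
ee_rot: [-3.141, -0.0, 1.487]
wrist_force: [0.1, -0.0, -2.9]
grip_width: 0.0445
grip_force: 41.5
```

Emit:
{"name": "play_rows", "arguments": {
  "motion": [
    {"tx": 0,"ty": 0,"tz": 0.08,"yaw": 0,"hand": 3.5},
    {"tx": 0,"ty": 0,"tz": 0.06,"yaw": 0,"hand": 3.5},
    {"tx": 0,"ty": 0,"tz": 0,"yaw": 0,"hand": 3.5}
  ]
}}

```text
t: 45.75
eef_pos: [0.6472, -0.1348, 0.0838]
ee_rot: [3.141, -0.0, 1.487]
wrist_force: [-0.5, -0.0, -0.6]
grip_width: 0.0449
grip_force: 41.6
```

Emit:
{"name": "play_rows", "arguments": {
  "motion": [
    {"tx": 0,"ty": 0,"tz": 0.06,"yaw": 0,"hand": 3.5},
    {"tx": 0,"ty": 0,"tz": 0,"yaw": 0,"hand": 3.5}
  ]
}}

```text
t: 45.92
eef_pos: [0.6472, -0.1348, 0.0838]
ee_rot: [3.141, -0.0, 1.487]
wrist_force: [-1.9, 0.9, 5.4]
grip_width: 0.0445
grip_force: 42.1
```

Contact at the expected height. I'll release, rise and back away.

Emit:
{"name": "play_rows", "arguments": {
  "motion": [
    {"tx": 0,"ty": 0,"tz": 0,"yaw": 0,"hand": 4.6},
    {"tx": 0,"ty": 0,"tz": 0,"yaw": 0,"hand": 5.0},
    {"tx": 0,"ty": 0,"tz": 0,"yaw": 0,"hand": 6.0},
    {"tx": 0,"ty": 0,"tz": 0,"yaw": 0,"hand": 7.5},
    {"tx": 0,"ty": 0,"tz": -0.5,"yaw": 0,"hand": 7.5},
    {"tx": 0,"ty": 0,"tz": -1.2,"yaw": 0,"hand": 7.5},
    {"tx": 0,"ty": 0,"tz": -1.7,"yaw": 0,"hand": 8.0},
    {"tx": 0,"ty": 0,"tz": -1.7,"yaw": 0,"hand": 8.5},
    {"tx": 0,"ty": 0,"tz": -1.7,"yaw": 0,"hand": 8.5},
    {"tx": 0,"ty": 0,"tz": -1.7,"yaw": 0,"hand": 8.5},
    {"tx": 0,"ty": 0,"tz": -1.7,"yaw": 0,"hand": 8.5},
    {"tx": 0,"ty": 0,"tz": -1.7,"yaw": 0,"hand": 8.5},
    {"tx": 0,"ty": 0,"tz": -1.0,"yaw": 0,"hand": 8.5},
    {"tx": 0,"ty": 0,"tz": 0,"yaw": 0,"hand": 8.5}
  ]
}}

```text
t: 47.08
eef_pos: [0.6484, -0.1354, 0.2152]
ee_rot: [3.136, 0.001, 1.487]
wrist_force: [0.8, -0.1, 0.5]
grip_width: 0.0847
grip_force: 0.0
```

Emit:
{"name": "play_rows", "arguments": {
  "motion": [
    {"tx": 0,"ty": -1.0,"tz": 0,"yaw": 0,"hand": 8.5},
    {"tx": 0,"ty": -2.0,"tz": 0,"yaw": 0,"hand": 8.5},
    {"tx": -1.0,"ty": -2.0,"tz": 0,"yaw": 0,"hand": 8.5},
    {"tx": -2.0,"ty": -2.0,"tz": 0,"yaw": 0,"hand": 8.5},
    {"tx": -2.0,"ty": -2.0,"tz": 0,"yaw": 0,"hand": 8.5},
    {"tx": -2.0,"ty": -2.0,"tz": 0,"yaw": 0,"hand": 8.5},
    {"tx": -2.0,"ty": -2.0,"tz": 0,"yaw": 0,"hand": 8.5},
    {"tx": -2.0,"ty": -1.5,"tz": 0,"yaw": 0,"hand": 8.5},
    {"tx": -2.0,"ty": -1.0,"tz": 0,"yaw": 0,"hand": 8.5},
    {"tx": -2.0,"ty": 0,"tz": 0,"yaw": 0,"hand": 8.5},
    {"tx": -2.0,"ty": 0,"tz": 0,"yaw": 0,"hand": 8.5},
    {"tx": -1.0,"ty": 0,"tz": 0,"yaw": 0,"hand": 8.5},
    {"tx": 0,"ty": 0,"tz": 0,"yaw": 0,"hand": 8.5},
    {"tx": 0,"ty": 0,"tz": 0,"yaw": 0,"hand": 8.5}
  ]
}}

```text
t: 48.25
eef_pos: [0.4774, -0.3007, 0.2112]
ee_rot: [-3.141, -0.001, 1.486]
wrist_force: [0.6, 0.7, -0.2]
grip_width: 0.0853
grip_force: 0.0
```

```bash
python3 go.py; for a in ".055 .078 .6707 .1343" ".077 .103 .6631 .0446" ".1 .128 .6556 -.0451" ".13 .153 .648 -.1348"; do python3 chk.py $a -4.8 top; done
python3 -c "
from h import *
cv2.imwrite('pics/p3.png',np.hstack([cv2.resize(i[:,:,::-1],(400,400),interpolation=cv2.INTER_CUBIC) for i in (ctrl.capture('top')[60:240,170:350],ctrl.capture('scene')[110:270,160:320])]))"
```

```text
now [ 0.4774 -0.3007  0.2112] yaw 85.16 t 48.25 w 0.0853 F [ 0.6  0.7 -0.2]
top [0.6723 0.1323] -3.3 [0.006 0.027] 0.056 area/exp 1.03
top [0.6617 0.0441] -0.8 [0.012 0.023] 0.071 area/exp 0.92
top [ 0.6551 -0.0455] -7.2 [0.013 0.009] 0.029 area/exp 0.96
top [ 0.6485 -0.1371] -3.7 [0.022 0.012] 0.019 area/exp 1.06
```

View pics/p3.png

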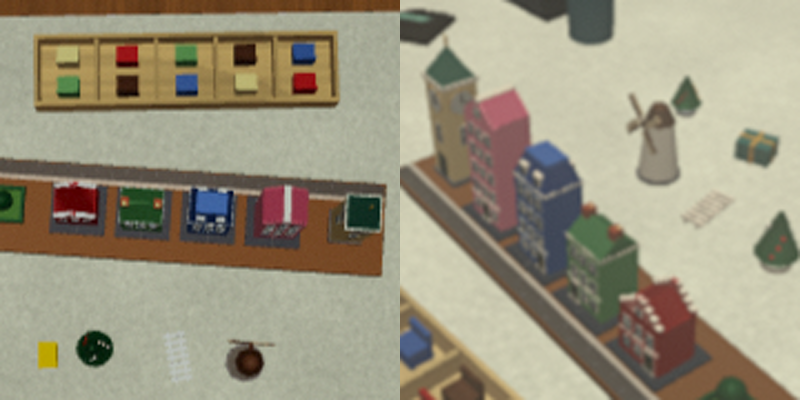

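All four houses stand upright in rising order towards the tower, each within about 3 mm of its plot centre. The doors face the street and the windmill is where it was.

```bash
python3 -c "
from rig import ctrl
print(ctrl.sign_off())"
```

```text
the job is handed in; nothing more can be done
None
```

The job is handed in (no verdict came back): red, green, blue and pink stand on plots a to d, climbing to the tower at the robot's right, each within about 3 mm of centre by the last camera fit, doors to the street, windmill untouched, at about 48 s of the 115 s limit.

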